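# Fetch the second clamp from under the till

### The job

For the glue-up I need a second blue spring clamp in the clamp tray: it lies on the bottom of the green tool box, half under the sliding till. Stand the jar of nails and the tape measure, which block the till, out on the bench, slide the till right across, and lay the clamp flat in the empty bay of the tray beside its twin. Then slide the till fully home again and stand the jar and the tape measure back in the box, each just where it stood before; keep both upright all the way and leave the twin clamp alone.

Things in the scene. Friction and masses are not known exactly. Their poses are not given: they have to be found in the camera images.
- toolbox: Open dark green wooden tool box, fixed, 284 mm (x) by 250 mm (y), rim 70 mm high; a bail handle on each x end. Origin: centre of its underside, on the bench; z up. Floor 8 mm thick; inside x = -132..132, y = -115..115 mm; an 8 mm wide runner for the till inside each x wall at 26 to 34 mm height. The till's home is against the -y wall; the rest is open to the floor.
- till (a joint): Slide of the till along the toolbox's +y, in m: 0 = fully home against the -y wall, 0.150 = right across at the +y wall. About 2 N of friction and some damping; it stays where left. Its underside is 34 mm above the bench, so it is stopped by the jar or the tape measure standing in the open part. At the start it is 0 to 12 mm from home.
- till_grip (a point): Middle of the top edge of the till's grip board, 106 mm above the bench, 36 mm above the box's rim. The grip is 110 mm long (toolbox x), 10 mm thick (y) and rises 42 mm above the till's walls: pinch it across y from above. Axes parallel to the toolbox's. The till is a wooden tray 260 mm (x) by 80 mm (y), 34 to 64 mm above the bench, with a loose red pencil and a dowel in it that ride along.
- jar: Glass jar of nails with a gold lid (does not come off), round, 68 mm in diameter (lid 64 mm), 151 mm high, 0.38 kg. Origin: centre of its underside; z up. Stands on the floor in the open part of the tool box at the start, towards one x end; the tape measure is towards the other.
- tape: Yellow tape measure standing upright, 37 mm thick (its x), 77 mm long (its y; the case runs from y = -28 to 38 mm, so its middle is at y = +5 mm), 63 mm high. Origin: underside; z up. Stands on the floor in the open part of the tool box at the start.
- chest_clamp: The blue spring clamp in the tool box, flat on its floor, jaws under the till, handle ends sticking out by about 35 mm. 112 mm long (its y: jaws at -56, handle ends at +56 mm), 18 mm thick, 0.07 kg. From y = -53 to 2 mm it is 36 mm wide (x = -18..18), good to grip across x near y = -12 mm; beyond, the handles spread to 66 mm. Origin: middle of its underside.
- clamp_tray: Low dark wooden tray, fixed, 144 mm (x) by 183 mm (y), rim 18 mm high, floor and walls 5 mm; a divider along x makes two bays of 134 mm (x) by 84 mm (y). Origin: centre of its underside, on the bench. The bay at +y is empty, the twin clamp lies in the bay at -y. Apart from tray and tool box the bench (world z = 0) is free from x = 0.39 to 0.70 and y = -0.25 to 0.29 m.
- empty_bay (a point): Centre of the floor of the tray's empty bay, 5 mm above the bench (tray frame: y = +44.5 mm); axes parallel to the tray's. The clamp belongs here with its length along this x, either way round, its origin at this point.
- twin_clamp: The other blue spring clamp, like the first, lying in the tray's other bay. Leave it.

How it is judged:
On the way, in this order (a step that is already met when the one before it is completed fails the run):
1. jar and tape measure both stand upright on the bench outside the tool box, let go (horizontal distance between each of jar, tape and toolbox above 0.15 m and height (world z) of each of jar, tape below 0.015 m and angle between each of jar, tape's own z axis and vertical below 0.15 rad and contact force between the fingers and jar below 0.3 N and linear speed of each of jar, tape below 0.03 m/s and contact force between the fingers and tape below 0.3 N), for 0.2 s.
2. the till is slid across the box (more than 100 mm from home) (value of joint till above 0.1 m), for 0.2 s.
3. the clamp lies flat in the empty bay of the tray, let go (x of chest_clamp in the frame of empty_bay between -0.014 and 0.014 m and y of chest_clamp in the frame of empty_bay between -0.013 and 0.013 m and z of chest_clamp in the frame of empty_bay below 0.006 m and angle between chest_clamp's own z axis and vertical below 0.1 rad and contact force between the fingers and chest_clamp below 0.3 N), for 0.2 s.
4. the till is home again (value of joint till below 0.012 m), for 0.2 s.
At the end, for the whole second after the job is handed in: The fetched clamp lies flat in the tray's empty bay (origin within about 13 mm of the bay's centre each way), the till is within 12 mm of fully home, jar and tape measure stand upright in the tool box within 15 mm of where each stood at the start, and all is at rest (all of step 3 and distance of each of jar, tape from where it was at the start of the episode below 0.015 m and angle between each of jar, tape's own z axis and vertical below 0.15 rad and value of joint till below 0.012 m and linear speed of each of jar, tape, chest_clamp below 0.04 m/s); the robot touches nothing.
It fails at once if jar or tape measure tipped over (more than about 35 degrees) (angle between any of jar, tape's own z axis and vertical above 0.6 rad).
It fails at once if twin clamp disturbed (moved more than 25 mm) (distance of twin_clamp from where it was at the start of the episode above 0.025 m).
It also fails if it takes over 136 s, if anything falls off the work surface, if the arm or the gripper's body presses on something with over 40 N, if the wrist force passes 120 N, or if a joint passes its speed limit or range.

### The arm

A 6-joint arm with a two-finger parallel gripper is mounted at the origin on a cart in front of the work surface, level with it; the furniture and walls round the work are solid. World frame = base frame: x ahead of the robot, y to its left, z up, the work surface at z = 0. Lengths are in m, angles in rad, forces in N, time in s.
With the tool pointing down it reaches from about 0.275 to 0.725 m from the base axis. Payload 5.6 kg.
Tool frame: the origin (TCP) lies midway between the tips of the shut fingers; the grasp point (between the pads) lies 19 mm behind it; z points along the fingers, x is the direction in which the jaws open and shut, and the axes are right-handed (so a half turn about z gives the same grasp; the last joint's range is limited). The gripper opens to 85 mm and grips with 20 to 120 N. Pads are 22 mm wide; open, the fingers measure 114 mm over their backs; the gripper's body (76 mm by 85 mm) begins 54 mm behind the grasp point. The pads swing forward as they close: fully open they stand 13 mm farther back than shut.
Start: joints at [1.432, 0.255, 0.108, 0, -1.424, -0.285], TCP at [0.226, 0.501, 0.231] pointing down, gripper open.
Joint ranges: [-2.95, 2.95], [-1.21, 1.97], [-1.09, 1.5], [-2.87, 1.71], [-2.94, -0.07], [-3.05, 3.05]. Speed limits (rad/s): [2.57, 2.57, 3.14, 3.14, 3.14, 3.14].

### API

Orientations are given as a rotation vector (axis times angle).
In Python, from cell import sensors, capture, job gives the robot as it stands. The module is installed in compiled form; this text tells all that it offers.
- The arm moves only by the tool drive_tool, never from a script. Its argument "moves" is a list of rows, each an object of numbers: "x", "y", "z": the shift along the tool's x, y, z in cm; "ax", "ay", "az": the turn, a rotation vector about the tool's x, y, z in degrees; "grip": the finger opening in cm, from 0 to 8.54. A call has 1 to 12 rows; each row is the pose to reach, as a shift and turn from the pose commanded when the call began, along the tool's axes at that moment; what a row does not reach only later rows make up. A row lasts 1/10 s, in which the tool goes at most 50 mm and 8.59 degrees, less where a joint would pass 70% of its speed; a pose out of reach is approached as far as the arm can. A call with a gripper value outside its range is refused whole. The fingers move at their own pace and stop on an object; the grip force is fixed at half the most. Time passes only in rows, so rows that repeat a pose let the fingers close. It gives the time, the measured TCP pose, the force and the opening at its end, in the units of the state.
- sensors.read_state(): the state, without advancing time (a new reading comes with each control period).
- capture(name): name is "side" or "top" or "wrist"; returns a dict with "pixels" (400x640x3 uint8, blue, green, red), "depth" (400x640 float32, m along the optical axis (not along the pixel's ray), 0 where there is no reading), "fov_y" (degrees; the focal length in pixels is half the picture's height over the tangent of half this angle, whatever the lens; pixels are square), "cx", "cy" (the principal point, pixels), "dist_coeffs" ([k1, k2, p1, p2, k3] as OpenCV has them; the pictures are not rectified), "T" (4x4, takes a point from camera to world coordinates). Camera axes: x right, y down, z forward; pixel columns grow to the right and rows downward; lengths in m; the calibration is good to about 2 mm. A picture is of the moment at which its call begins.
- job.hand_in(): hands the job in, once; it reports no verdict.
The state is a dict: "t": time; "qpos": joint angles; "joint_vel": joint speeds; "tau": joint torques, N m; "tool_pos": TCP position; "eef_rot": TCP orientation; "force": force on the tool from outside, world axes, zero at the start; "ft_torque": the same for the moment, N m; "opening": finger opening in m.
Only numpy, scipy, OpenCV 4.12 (cv2) and the standard library are available. Lean on these libraries where they do the work, as an engineer would, in place of code of your own. Each camera call takes 0.05 s, during which the arm holds its last target.

## Working session

There is one attempt and no reset: what is moved stays moved. The work goes in short steps, Python scripts to look and compute and a tool call to move; the robot and the scene stay as the last step left them, time stands still between calls to the robot, and variables do not carry over. Pictures are saved under pics/ and viewed, and the job is handed in when it is done.

Besides the shell and the picture viewer there is one more tool, called after "Emit:" as name([rows], argument=value, ...), one row to a line, values as JSON. drive_tool: Moves the arm, as the interface text tells. Its arguments: {"type":"object","properties":{"moves":{"type":"array"}},"required":["moves"]}

```bash
mkdir -p pics; cat > h.py <<'E'
import numpy as np, cv2
from cell import sensors, capture, job
def cam(n):
    c=capture(n); f=200/np.tan(np.radians(c['fov_y'])/2)
    c['K']=np.array([[f,0,c['cx']],[0,f,c['cy']],[0,0,1.]]); c['D']=np.array(c['dist_coeffs'],float); c['T']=np.array(c['T']); return c
def ray(c,uv):
    p=cv2.undistortPoints(np.array(uv,float).reshape(-1,1,2),c['K'],c['D']).reshape(-1,2)
    d=np.c_[p,np.ones(len(p))]@c['T'][:3,:3].T
    return c['T'][:3,3],d
def onplane(c,uv,z):
    o,d=ray(c,uv); return o+d*((z-o[2])/d[:,2])[:,None]
def cloud(c):
    v,u=np.mgrid[0:400,0:640]; uv=np.c_[u.ravel(),v.ravel()]
    o,d=ray(c,uv); return (o+d*c['depth'].ravel()[:,None]).reshape(400,640,3)
E
python3 - <<'E'
from h import *
s=sensors.read_state(); print(s)
for n in ['side','top','wrist']:
    c=cam(n); cv2.imwrite(f'pics/{n}0.png',c['pixels']); print(n,c['T'].round(3).tolist(),c['fov_y'],c['D'],(c['depth']>0).mean())
    np.savez(f'{n}0.npz',**c)
E
```

```text
{'t': 0.0, 'qpos': array([ 1.43160647e+00,  2.55722338e-01,  1.06987687e-01, -4.70338582e-04,
       -1.42385850e+00, -2.84551228e-01]), 'joint_vel': array([ 0.00131872, -0.00090279, -0.00088263,  0.0019957 , -0.0004949 ,
        0.00104101]), 'tau': array([-7.49410847e-04, -3.86626983e+01,  2.37935597e+01,  5.36507785e+00,
       -6.26149427e-03, -1.82504090e-05]), 'tool_pos': array([0.22591482, 0.50092259, 0.23040278]), 'eef_rot': array([ 1.70370365e+00, -2.63768915e+00,  1.65679494e-03]), 'force': array([-0.17328686, -0.04937885, -0.28922046]), 'ft_torque': array([ 0.0128436 ,  0.03156104, -0.0157504 ]), 'opening': 0.08528855516248912}
side [[-0.999, 0.033, -0.032, 0.591], [0.045, 0.554, -0.831, 0.917], [-0.01, -0.832, -0.555, 0.682], [0.0, 0.0, 0.0, 1.0]] 42.597627505889314 [-0.0649973  0.         0.         0.         0.       ] 0.99595703125
top [[-0.06, -0.977, 0.205, 0.397], [-0.998, 0.059, -0.007, -0.002], [-0.005, -0.205, -0.979, 0.913], [0.0, 0.0, 0.0, 1.0]] 57.603076179807985 [-0.04826523  0.          0.          0.          0.        ] 0.99584375
wrist [[-0.411, -0.865, -0.288, 0.3], [-0.912, 0.39, 0.129, 0.468], [0.001, 0.315, -0.949, 0.372], [0.0, 0.0, 0.0, 1.0]] 66.11371781421981 [-0.00279225  0.          0.          0.          0.        ] 0.9960625
```

View pics/top0.png

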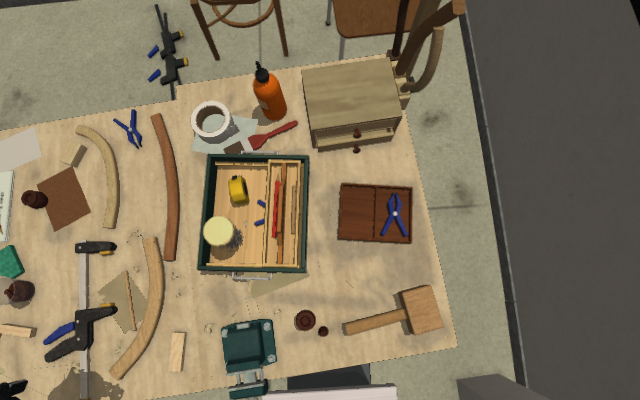

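View pics/side0.png

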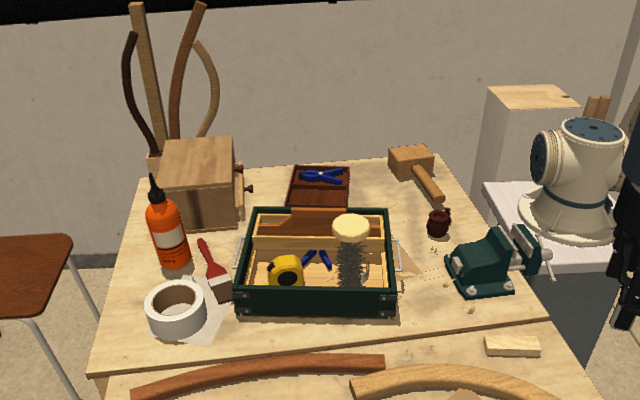

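The top view shows the box at about (257,213), with the jar lid at (218,231), the tape at (238,190), the clamp handles at (261,213), and the tray at (375,213) with its empty bay on the left (+y). I'll measure these now.

```bash
python3 - <<'E'
from h import *
c=dict(np.load('top0.npz')); P=cloud(c); px=c['pixels']; hsv=cv2.cvtColor(px,cv2.COLOR_BGR2HSV)
H,S,V=[hsv[...,i].astype(int) for i in range(3)]
def rect(m,n,z=None):
    m=m.astype(np.uint8); k,l,st,ce=cv2.connectedComponentsWithStats(m); i=1+st[1:,4].argmax(); mm=l==i
    p=P[mm]; r=cv2.minAreaRect((p[:,:2]*1000).astype(np.float32)); 
    print(n,st[i],'cloud med',np.median(p,0).round(4),'z%',np.percentile(p[:,2],[5,50,95]).round(3),'rect',np.round(r[0],1),np.round(r[1],1),round(r[2],2)); return mm
v,u=np.mgrid[0:400,0:640]
roi=(u>190)&(u<320)&(v>145)&(v<280)
Z=P[...,2]
m=rect(roi&(abs(Z-0.07)<0.006)&(V<90),'rim')
m=rect(roi&(Z>0.14),'jarlid')
m=rect(roi&(H>20)&(H<32)&(S>180)&(Z<0.09)&(Z>0.045),'tape')
m=rect(roi&(H>105)&(H<130)&(S>120),'clampblue')
m=rect(roi&(Z>0.095)&(Z<0.12)&(u>265),'grip')
t=(u>325)&(u<425)&(v>170)&(v<255)
m=rect(t&(Z>0.011)&(Z<0.03)&(V<120),'trayrim')
m=rect(t&(H>105)&(H<130)&(S>120),'twin')
b=px[140:290,180:430]; cv2.imwrite('pics/crop0.png',cv2.resize(b,None,fx=3.2,fy=3.2,interpolation=cv2.INTER_CUBIC))
c=dict(np.load('side0.npz')); b=c['pixels'][160:330,220:420]; cv2.imwrite('pics/crops0.png',cv2.resize(b,None,fx=3.5,fy=3.5,interpolation=cv2.INTER_CUBIC))
E
```

```text
rim [ 197  154  112  119 1721] cloud med [0.5695 0.1362 0.0694] z% [0.066 0.069 0.072] rect [575.7 151.8] [250.2 283.6] 85.25
jarlid [203 215  32  31 786] cloud med [0.5181 0.2115 0.1591] z% [0.155 0.159 0.161] rect [455.2 128.4] [278.3  65.6] 52.63
tape [229 177  18  26 333] cloud med [0.6285 0.1932 0.066 ] z% [0.052 0.066 0.07 ] rect [633.7 195.5] [59.8 34. ] 9.43
clampblue [255 219   9   6  28] cloud med [0.5548 0.1465 0.0232] z% [0.022 0.023 0.026] rect [554.9 147. ] [ 7.3 22. ] 19.49
grip [277 185   7  48 223] cloud med [0.5676 0.0861 0.1051] z% [0.1   0.105 0.107] rect [569.8  86.4] [ 10.4 109.9] 84.89
trayrim [338 183  75  60 649] cloud med [ 0.5612 -0.1434  0.017 ] z% [0.013 0.017 0.02 ] rect [ 563.  -144.5] [182.2 144.3] 82.99
twin [381 194  26  42 323] cloud med [ 0.5478 -0.1878  0.0201] z% [0.01  0.02  0.023] rect [ 475.6 -132. ] [ 87.4 290.9] 47.97
```

```bash
ls pics
```

```text
crop0.png
crops0.png
side0.png
top0.png
wrist0.png
```

View pics/crop0.png

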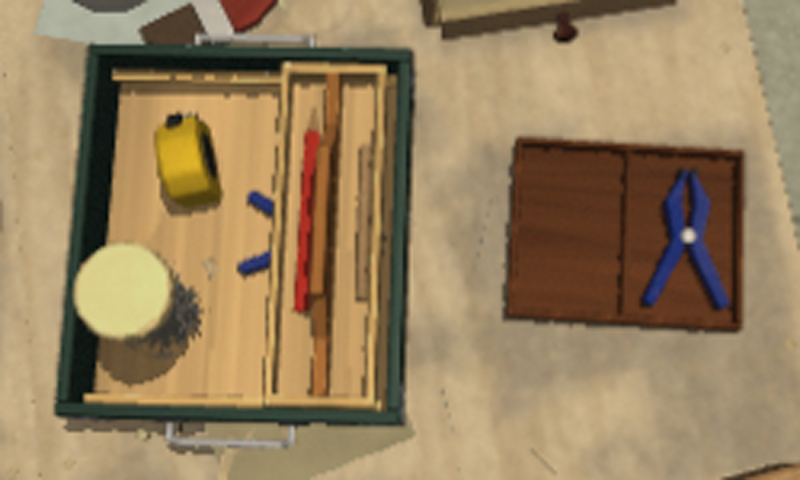

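View pics/crops0.png

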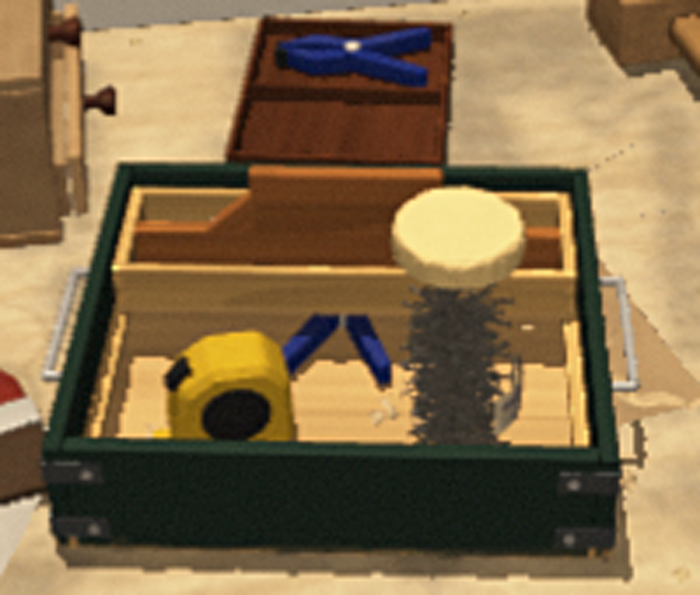

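The sizes check out: rim 250×284, tray 182×144, grip height 0.105, lid top 0.159. Next I'll refine the jar, tape and clamp positions.

```bash
cat >> h.py <<'E'
from scipy.spatial.transform import Rotation as R
def go(p,yaw,s=None,p0=None,R0=None):
    """delta in tool axes from measured pose to TCP p, tool down, jaw dir yaw(deg) mod 180"""
    if R0 is None:
        s=s or sensors.read_state(); p0=np.array(s['tool_pos']); R0=R.from_rotvec(s['eef_rot'])
    best=None
    for k in (0,180):
        a=np.radians(yaw+k); x=np.array([np.cos(a),np.sin(a),0]); z=np.array([0,0,-1.]); M=R.from_matrix(np.c_[x,np.cross(z,x),z])
        rv=np.degrees((R0.inv()*M).as_rotvec())
        if best is None or np.linalg.norm(rv)<np.linalg.norm(best): best=rv
    d=R0.inv().apply(np.array(p)-p0)*100
    print('go',np.round(p,4),'yaw',yaw,'-> xyz cm',d.round(2),'axyz',best.round(1)); return d,best
def st():
    s=sensors.read_state(); M=R.from_rotvec(s['eef_rot']).as_matrix(); print('t',round(s['t'],2),'p',np.round(s['tool_pos'],4),'yaw',round(np.degrees(np.arctan2(M[1,0],M[0,0])),2),'zz',M[:,2].round(3),'F',np.round(s['force'],1),'open',round(s['opening'],4),'q',np.round(s['qpos'],2))
E
python3 - <<'E'
from h import *
st()
B=np.array([.5757,.1518]); a=np.radians(-4.75); Rb=np.array([[np.cos(a),-np.sin(a)],[np.sin(a),np.cos(a)]])
for n in ['top','side']:
    c=dict(np.load(n+'0.npz')); P=cloud(c); hsv=cv2.cvtColor(c['pixels'],cv2.COLOR_BGR2HSV); H,S,V=[hsv[...,i].astype(int) for i in range(3)]
    Z=P[...,2]; X=P[...,0];Y=P[...,1]
    near=(abs(X-.575)<.16)&(abs(Y-.152)<.14)
    m=near&(Z>.1525)&(Z<.168)&(V>150)
    k,l,stt,ce=cv2.connectedComponentsWithStats(m.astype(np.uint8)); mm=l==1+stt[1:,4].argmax()
    p=P[mm]; (cx,cy),r=cv2.minEnclosingCircle((p[:,:2]*1000).astype(np.float32)); print(n,'lid',cx,cy,r,p.mean(0), 'box',(np.array([cx/1000,cy/1000])-B)@Rb)
    uv=cv2.findContours(mm.astype(np.uint8),0,1)[0][0].reshape(-1,2)
    print(' ray centroid', onplane(c,[ce[1+stt[1:,4].argmax()]],.159))
    m=near&(H>18)&(H<34)&(S>170)&(Z>.02)&(Z<.085)
    k,l,stt,ce=cv2.connectedComponentsWithStats(m.astype(np.uint8)); mm=l==1+stt[1:,4].argmax(); p=P[mm]
    t=p[p[:,2]>.06]; r=cv2.minAreaRect((p[:,:2]*1000).astype(np.float32)); r2=cv2.minAreaRect((t[:,:2]*1000).astype(np.float32))
    print(n,'tape',r,'top',r2,np.percentile(p[:,2],[2,50,98]))
    m=near&(H>105)&(H<130)&(S>120)&(Z<.06)
    k,l,stt,ce=cv2.connectedComponentsWithStats(m.astype(np.uint8))
    for i in range(1,k):
        if stt[i,4]>8: p=P[l==i]; r=cv2.minAreaRect((p[:,:2]*1000).astype(np.float32)); print('handle',stt[i],p.mean(0).round(4),np.round(r[0],1),np.round(r[1],1),round(r[2],1),'boxfr',((p[:,:2]-B)@Rb).round(3)[[p[:,1].argmax()]])
E
```

```text
t 0.15 p [0.226  0.501  0.2306] yaw -114.29 zz [-0.001 -0.001 -1.   ] F [0.2 0.4 0.2] open 0.0854 q [ 1.43  0.26  0.11 -0.   -1.42 -0.28]
top lid 519.7438354492188 212.1067352294922 32.93351745605469 [0.51877736 0.2117042  0.15915936] box [-0.06075788  0.05546598]
 ray centroid [[0.51873841 0.21173675 0.159     ]]
top tape ((633.6173095703125, 194.93336486816406), (59.59584045410156, 35.27680969238281), 10.509953498840332) top ((633.9432373046875, 195.86566162109375), (49.3426513671875, 33.574317932128906), 10.620655059814453) [0.02590058 0.06505023 0.07115999]
handle [258 200   7   7  24] [0.6034 0.1409 0.0239] [603.7 140.7] [19.4  7.3] 56.3 boxfr [[0.031 0.   ]]
handle [255 219   9   6  28] [0.555  0.1467 0.0234] [554.9 147. ] [ 7.3 22. ] 19.5 boxfr [[-0.023  0.004]]
side lid 518.7651977539062 213.9049530029297 34.22675704956055 [0.52054321 0.21792944 0.1581888 ] box [-0.06188206  0.05717698]
 ray centroid [[0.52066435 0.21928402 0.159     ]]
side tape ((635.4950561523438, 219.2657470703125), (66.05972290039062, 77.60763549804688), 12.074110984802246) top ((636.9784545898438, 220.345947265625), (51.78349685668945, 83.53643798828125), 4.192617893218994) [0.02352141 0.06022971 0.07008313]
handle [301 251  16  15 103] [0.5957 0.1319 0.0194] [594.3 128.3] [50.6  9.1] 51.9 boxfr [[0.031 0.001]]
handle [320 251  11  18  99] [0.5611 0.143  0.0213] [561.4 140.6] [10.  45.8] 19.2 boxfr [[-0.02  0.01]]
```

View pics/wrist0.png

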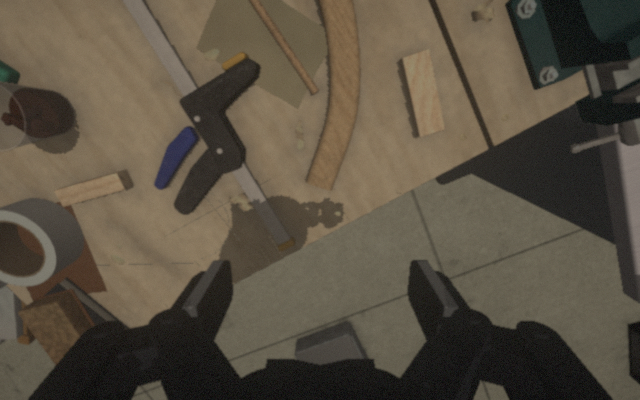

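The top view puts the jar at (0.519, 0.212) and the side view agrees to within 2 mm. The tape is at (0.634, 0.195) with its long axis at about 10.5°, and the clamp handles are where expected. I'll fetch the jar first.

```bash
python3 - <<'E'
from h import *
go([.519,.212,.2306],-95); go([.519,.212,.106],-95)
E
```

```text
go [0.519  0.212  0.2306] yaw -95 -> xyz cm [ 1.429e+01 -3.860e+01  2.000e-02] axyz [  0.   -0.1 -19.3]
go [0.519 0.212 0.106] yaw -95 -> xyz cm [ 14.28 -38.59  12.48] axyz [  0.   -0.1 -19.3]
```

Emit:
drive_tool([
  {"x": 1.5,"y": -4,"az": -2,"grip": 8.5},
  {"x": 3,"y": -8,"az": -5,"grip": 8.5},
  {"x": 4.5,"y": -12,"az": -8,"grip": 8.5},
  {"x": 6,"y": -16,"az": -11,"grip": 8.5},
  {"x": 7.4,"y": -20,"az": -14,"grip": 8.5},
  {"x": 9,"y": -24.3,"az": -17,"grip": 8.5},
  {"x": 10.5,"y": -28.4,"az": -19.3,"grip": 8.5},
  {"x": 12,"y": -32.4,"az": -19.3,"grip": 8.5},
  {"x": 13.5,"y": -36.5,"az": -19.3,"grip": 8.5},
  {"x": 14.3,"y": -38.6,"az": -19.3,"grip": 8.5},
  {"x": 14.3,"y": -38.6,"az": -19.3,"grip": 8.5},
  {"x": 14.3,"y": -38.6,"az": -19.3,"grip": 8.5},
])

```text
$.moves[0]: bad value
```

```bash
python3 - <<'E'
from h import *
st(); c=cam('wrist'); cv2.imwrite('pics/w1.png',c['pixels'])
P=cloud(c); m=(P[...,2]>.15)&(P[...,2]<.166)&(P[...,0]>.47)&(P[...,0]<.57)&(P[...,1]>.16)&(P[...,1]<.26)
p=P[m]; print(cv2.minEnclosingCircle((p[:,:2]*1000).astype(np.float32)),p.mean(0),m.sum())
go([.519,.212,.106],-95)
E
```

```text
t 0.15 p [0.226  0.501  0.2306] yaw -114.29 zz [-0.001 -0.001 -1.   ] F [0.2 0.4 0.2] open 0.0854 q [ 1.43  0.26  0.11 -0.   -1.42 -0.28]
((0.0, 0.0), 0.0) [nan nan nan] 0
go [0.519 0.212 0.106] yaw -95 -> xyz cm [ 14.29 -38.6   12.49] axyz [  0.   -0.1 -19.3]<stdin>:4: RuntimeWarning: Mean of empty slice.
  ret = um.true_divide(
```

View pics/w1.png

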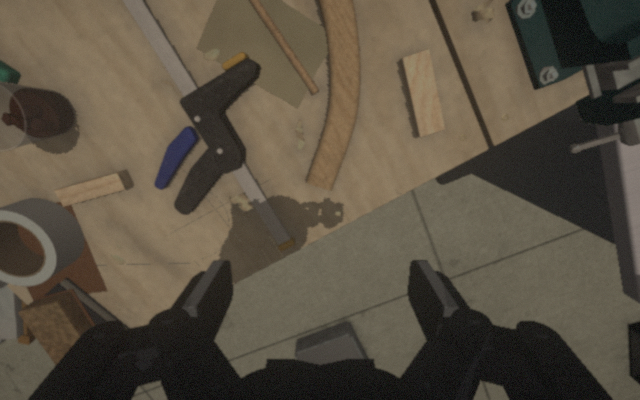

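The move was refused, so the picture is unchanged. I'll retry with all seven keys in each row.

Emit:
drive_tool([
  {"x": 1.5,"y": -4,"z": 0,"ax": 0,"ay": 0,"az": -2,"grip": 8.5},
  {"x": 3,"y": -8,"z": 0,"ax": 0,"ay": 0,"az": -5,"grip": 8.5},
  {"x": 4.5,"y": -12,"z": 0,"ax": 0,"ay": 0,"az": -8,"grip": 8.5},
  {"x": 6,"y": -16,"z": 0,"ax": 0,"ay": 0,"az": -11,"grip": 8.5},
  {"x": 7.4,"y": -20,"z": 0,"ax": 0,"ay": 0,"az": -14,"grip": 8.5},
  {"x": 9,"y": -24.3,"z": 0,"ax": 0,"ay": 0,"az": -17,"grip": 8.5},
  {"x": 10.5,"y": -28.4,"z": 0,"ax": 0,"ay": 0,"az": -19.3,"grip": 8.5},
  {"x": 12,"y": -32.4,"z": 0,"ax": 0,"ay": 0,"az": -19.3,"grip": 8.5},
  {"x": 13.5,"y": -36.5,"z": 0,"ax": 0,"ay": 0,"az": -19.3,"grip": 8.5},
  {"x": 14.3,"y": -38.6,"z": 0,"ax": 0,"ay": 0,"az": -19.3,"grip": 8.5},
  {"x": 14.3,"y": -38.6,"z": 0,"ax": 0,"ay": 0,"az": -19.3,"grip": 8.5},
  {"x": 14.3,"y": -38.6,"z": 0,"ax": 0,"ay": 0,"az": -19.3,"grip": 8.5},
])

```text
t: 1.4
tool_pos: [0.5192, 0.212, 0.2308]
eef_rot: [2.121, -2.317, -0.001]
force: [-0.4, -0.1, 0.2]
opening: 0.0849
```

```bash
python3 - <<'E'
from h import *
st(); c=cam('wrist'); cv2.imwrite('pics/w2.png',c['pixels'])
P=cloud(c); m=(P[...,2]>.15)&(P[...,2]<.166)&(P[...,0]>.47)&(P[...,0]<.57)&(P[...,1]>.16)&(P[...,1]<.26)
p=P[m]; print(cv2.minEnclosingCircle((p[:,:2]*1000).astype(np.float32)),p.mean(0),m.sum())
go([.519,.212,.106],-95)
E
```

```text
t 1.4 p [0.5192 0.212  0.2308] yaw -95.05 zz [-0.001 -0.    -1.   ] F [-0.4 -0.1  0.2] open 0.0849 q [ 0.67  0.28  0.14 -0.   -1.43  0.82]
((518.8018798828125, 213.14263916015625), 33.174808502197266) [0.52139779 0.21286753 0.15843705] 5614
go [0.519 0.212 0.106] yaw -95 -> xyz cm [ 0.05 -0.03 12.5 ] axyz [ 0. -0.  0.]
```

View pics/w2.png

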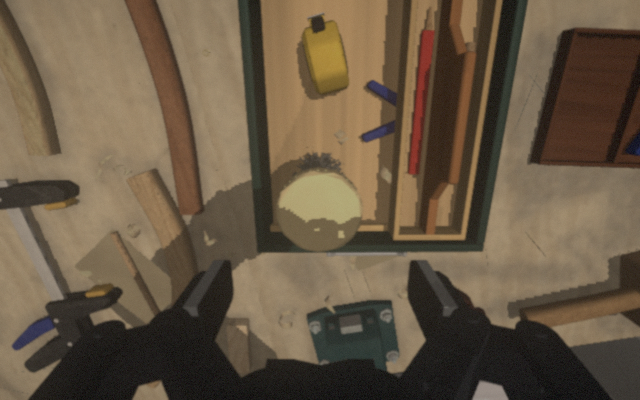

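The wrist view shows the lid centred between the jaws at (320,210), and its cloud gives (0.519, 0.213), which agrees. I'll descend and grip.

Emit:
drive_tool([
  {"x": 0,"y": 0,"z": 3,"ax": 0,"ay": 0,"az": 0,"grip": 8.5},
  {"x": 0,"y": 0,"z": 6,"ax": 0,"ay": 0,"az": 0,"grip": 8.5},
  {"x": 0,"y": 0,"z": 9,"ax": 0,"ay": 0,"az": 0,"grip": 8.5},
  {"x": 0,"y": 0,"z": 11,"ax": 0,"ay": 0,"az": 0,"grip": 8.5},
  {"x": 0,"y": 0,"z": 12.3,"ax": 0,"ay": 0,"az": 0,"grip": 8.5},
  {"x": 0,"y": 0,"z": 12.3,"ax": 0,"ay": 0,"az": 0,"grip": 8.5},
  {"x": 0,"y": 0,"z": 12.3,"ax": 0,"ay": 0,"az": 0,"grip": 8.5},
])

```text
t: 2.15
tool_pos: [0.519, 0.2131, 0.1089]
eef_rot: [-2.124, 2.314, -0.001]
force: [-0.9, 0.4, 1.1]
opening: 0.0846
```

Emit:
drive_tool([
  {"x": 0,"y": 0,"z": 0,"ax": 0,"ay": 0,"az": 0,"grip": 6},
  {"x": 0,"y": 0,"z": 0,"ax": 0,"ay": 0,"az": 0,"grip": 6},
  {"x": 0,"y": 0,"z": 0,"ax": 0,"ay": 0,"az": 0,"grip": 6},
  {"x": 0,"y": 0,"z": 0,"ax": 0,"ay": 0,"az": 0,"grip": 6},
  {"x": 0,"y": 0,"z": 0,"ax": 0,"ay": 0,"az": 0,"grip": 6},
  {"x": 0,"y": 0,"z": 0,"ax": 0,"ay": 0,"az": 0,"grip": 6},
  {"x": 0,"y": 0,"z": 0,"ax": 0,"ay": 0,"az": 0,"grip": 6},
])

```text
t: 2.85
tool_pos: [0.5203, 0.2127, 0.1101]
eef_rot: [-2.121, 2.313, -0.002]
force: [-0.6, -0.2, 6.6]
opening: 0.0667
```

Emit:
drive_tool([
  {"x": 0,"y": 0,"z": -0.5,"ax": 0,"ay": 0,"az": 0,"grip": 6},
  {"x": 0,"y": 0,"z": -1.5,"ax": 0,"ay": 0,"az": 0,"grip": 6},
  {"x": 0,"y": 0,"z": -3,"ax": 0,"ay": 0,"az": 0,"grip": 6},
  {"x": 0,"y": 0,"z": -5,"ax": 0,"ay": 0,"az": 0,"grip": 6},
  {"x": 0,"y": 0,"z": -7,"ax": 0,"ay": 0,"az": 0,"grip": 6},
  {"x": 0,"y": 0,"z": -9,"ax": 0,"ay": 0,"az": 0,"grip": 6},
  {"x": 0,"y": 0,"z": -11,"ax": 0,"ay": 0,"az": 0,"grip": 6},
  {"x": 0,"y": 0,"z": -12.5,"ax": 0,"ay": 0,"az": 0,"grip": 6},
  {"x": 0,"y": 0,"z": -13,"ax": 0,"ay": 0,"az": 0,"grip": 6},
  {"x": 0,"y": 0,"z": -13,"ax": 0,"ay": 0,"az": 0,"grip": 6},
])

```text
t: 3.85
tool_pos: [0.5191, 0.2124, 0.2385]
eef_rot: [-2.122, 2.316, 0.001]
force: [0.3, 0.3, -5.4]
opening: 0.0669
```

```bash
python3 - <<'E'
from h import *
st(); c=cam('side'); cv2.imwrite('pics/s2.png',c['pixels'])
go([.44,-.06,.23],-95); 
E
```

```text
t 3.85 p [0.5191 0.2124 0.2385] yaw -94.99 zz [ 0.     0.001 -1.   ] F [ 0.3  0.3 -5.4] open 0.0669 q [ 0.67  0.27  0.15 -0.   -1.45  0.82]
go [ 0.44 -0.06  0.23] yaw -95 -> xyz cm [27.81  5.48  0.77] axyz [ 0.1 -0.   0. ]
```

View pics/s2.png

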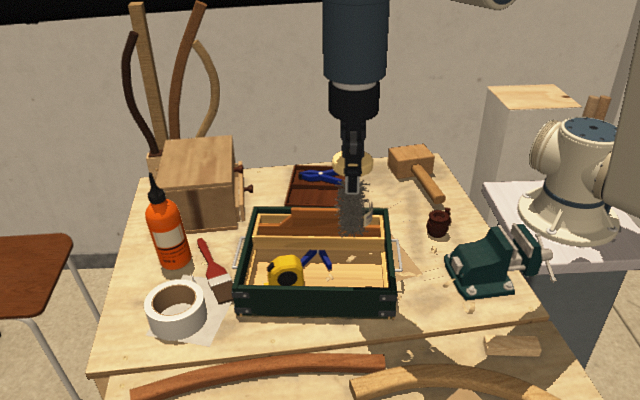

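The jar is held upright and clear of everything at (352,195). I'll carry it to the bench at (0.44, -0.06).

Emit:
drive_tool([
  {"x": 1.5,"y": 0.3,"z": 0,"ax": 0,"ay": 0,"az": 0,"grip": 6},
  {"x": 4,"y": 0.8,"z": 0,"ax": 0,"ay": 0,"az": 0,"grip": 6},
  {"x": 7,"y": 1.4,"z": 0,"ax": 0,"ay": 0,"az": 0,"grip": 6},
  {"x": 10.5,"y": 2.1,"z": 0,"ax": 0,"ay": 0,"az": 0,"grip": 6},
  {"x": 14,"y": 2.8,"z": 0,"ax": 0,"ay": 0,"az": 0,"grip": 6},
  {"x": 17.5,"y": 3.5,"z": 0,"ax": 0,"ay": 0,"az": 0,"grip": 6},
  {"x": 21,"y": 4.1,"z": 0,"ax": 0,"ay": 0,"az": 0,"grip": 6},
  {"x": 24,"y": 4.7,"z": 0,"ax": 0,"ay": 0,"az": 0,"grip": 6},
  {"x": 26.5,"y": 5.2,"z": 0,"ax": 0,"ay": 0,"az": 0,"grip": 6},
  {"x": 27.8,"y": 5.4,"z": 0,"ax": 0,"ay": 0,"az": 0,"grip": 6},
  {"x": 27.8,"y": 5.4,"z": 0,"ax": 0,"ay": 0,"az": 0,"grip": 6},
])

```text
t: 5.0
tool_pos: [0.4402, -0.0614, 0.2378]
eef_rot: [2.12, -2.318, -0.001]
force: [-0.3, 0.4, -4.1]
opening: 0.0671
```

Emit:
drive_tool([
  {"x": 0,"y": 0,"z": 2,"ax": 0,"ay": 0,"az": 0,"grip": 6},
  {"x": 0,"y": 0,"z": 5,"ax": 0,"ay": 0,"az": 0,"grip": 6},
  {"x": 0,"y": 0,"z": 8,"ax": 0,"ay": 0,"az": 0,"grip": 6},
  {"x": 0,"y": 0,"z": 10.5,"ax": 0,"ay": 0,"az": 0,"grip": 6},
  {"x": 0,"y": 0,"z": 12,"ax": 0,"ay": 0,"az": 0,"grip": 6},
  {"x": 0,"y": 0,"z": 12.7,"ax": 0,"ay": 0,"az": 0,"grip": 6},
  {"x": 0,"y": 0,"z": 13.1,"ax": 0,"ay": 0,"az": 0,"grip": 6},
  {"x": 0,"y": 0,"z": 13.3,"ax": 0,"ay": 0,"az": 0,"grip": 6},
  {"x": 0,"y": 0,"z": 13.3,"ax": 0,"ay": 0,"az": 0,"grip": 6},
])

```text
t: 5.9
tool_pos: [0.4417, -0.0598, 0.1058]
eef_rot: [-2.123, 2.315, -0.001]
force: [-0.3, -0.4, -3.8]
opening: 0.0669
```

Emit:
drive_tool([
  {"x": 0,"y": 0,"z": 0.2,"ax": 0,"ay": 0,"az": 0,"grip": 6},
  {"x": 0,"y": 0,"z": 0.3,"ax": 0,"ay": 0,"az": 0,"grip": 6},
  {"x": 0,"y": 0,"z": 0.3,"ax": 0,"ay": 0,"az": 0,"grip": 6},
])

```text
t: 6.2
tool_pos: [0.4413, -0.06, 0.1024]
eef_rot: [-2.123, 2.316, -0.0]
force: [-0.1, 0.5, -3.9]
opening: 0.0669
```

Emit:
drive_tool([
  {"x": 0,"y": 0,"z": 0.1,"ax": 0,"ay": 0,"az": 0,"grip": 6},
  {"x": 0,"y": 0,"z": 0.2,"ax": 0,"ay": 0,"az": 0,"grip": 6},
  {"x": 0,"y": 0,"z": 0.2,"ax": 0,"ay": 0,"az": 0,"grip": 6},
])

```text
t: 6.5
tool_pos: [0.4423, -0.0602, 0.1023]
eef_rot: [-2.122, 2.314, -0.004]
force: [-3.8, 1.5, 10.3]
opening: 0.0671
```

Emit:
drive_tool([
  {"x": 0,"y": 0,"z": -0.2,"ax": 0,"ay": 0,"az": 0,"grip": 6},
  {"x": 0,"y": 0,"z": -0.2,"ax": 0,"ay": 0,"az": 0,"grip": 8.5},
  {"x": 0,"y": 0,"z": -0.2,"ax": 0,"ay": 0,"az": 0,"grip": 8.5},
  {"x": 0,"y": 0,"z": -0.2,"ax": 0,"ay": 0,"az": 0,"grip": 8.5},
  {"x": 0,"y": 0,"z": -0.2,"ax": 0,"ay": 0,"az": 0,"grip": 8.5},
  {"x": 0,"y": 0,"z": -0.2,"ax": 0,"ay": 0,"az": 0,"grip": 8.5},
  {"x": 0,"y": 0,"z": -2,"ax": 0,"ay": 0,"az": 0,"grip": 8.5},
  {"x": 0,"y": 0,"z": -4.5,"ax": 0,"ay": 0,"az": 0,"grip": 8.5},
  {"x": 0,"y": 0,"z": -8,"ax": 0,"ay": 0,"az": 0,"grip": 8.5},
  {"x": 0,"y": 0,"z": -11,"ax": 0,"ay": 0,"az": 0,"grip": 8.5},
  {"x": 0,"y": 0,"z": -12,"ax": 0,"ay": 0,"az": 0,"grip": 8.5},
  {"x": 0,"y": 0,"z": -12,"ax": 0,"ay": 0,"az": 0,"grip": 8.5},
])

```text
t: 7.7
tool_pos: [0.4421, -0.0599, 0.2216]
eef_rot: [-2.121, 2.314, -0.003]
force: [-0.0, 0.7, -0.3]
opening: 0.085
```

```bash
python3 - <<'E'
from h import *
st(); c=cam('top'); cv2.imwrite('pics/t3.png',c['pixels'][100:400,160:560])
go([.634,.195,.22],-79.5); go([.634,.195,.038],-79.5); 
E
```

```text
t 7.7 p [ 0.4421 -0.0599  0.2216] yaw -94.98 zz [ 0.003  0.001 -1.   ] F [-0.   0.7 -0.3] open 0.085 q [ 0.22  0.05 -0.16  0.   -1.35  1.26]
go [0.634 0.195 0.22 ] yaw -79.5 -> xyz cm [-27.06 -16.99   0.03] axyz [ -0.    0.  -15.5]
go [0.634 0.195 0.038] yaw -79.5 -> xyz cm [-27.05 -16.98  18.23] axyz [ -0.    0.  -15.5]
```

View pics/t3.png

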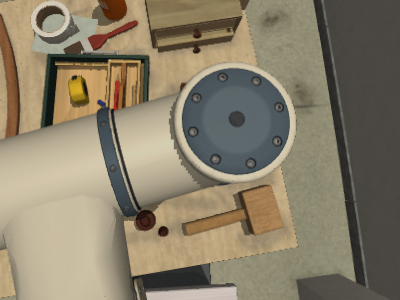

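The arm hides the jar in this view. I'll move over the tape now.

Emit:
drive_tool([
  {"x": -3,"y": -2,"z": 0,"ax": 0,"ay": 0,"az": 0,"grip": 8.5},
  {"x": -7,"y": -4.4,"z": 0,"ax": 0,"ay": 0,"az": -3,"grip": 8},
  {"x": -11,"y": -6.9,"z": 0,"ax": 0,"ay": 0,"az": -6,"grip": 7},
  {"x": -15,"y": -9.4,"z": 0,"ax": 0,"ay": 0,"az": -9,"grip": 6},
  {"x": -19,"y": -12,"z": 0,"ax": 0,"ay": 0,"az": -12,"grip": 6},
  {"x": -23,"y": -14.4,"z": 0,"ax": 0,"ay": 0,"az": -15,"grip": 6},
  {"x": -26,"y": -16.3,"z": 0,"ax": 0,"ay": 0,"az": -15.5,"grip": 6},
  {"x": -27.1,"y": -17,"z": 0,"ax": 0,"ay": 0,"az": -15.5,"grip": 6},
  {"x": -27.1,"y": -17,"z": 0,"ax": 0,"ay": 0,"az": -15.5,"grip": 6},
  {"x": -27.1,"y": -17,"z": 0,"ax": 0,"ay": 0,"az": -15.5,"grip": 6},
])

```text
t: 8.75
tool_pos: [0.6335, 0.1949, 0.2183]
eef_rot: [2.414, -2.006, -0.002]
force: [-0.2, 0.5, -0.1]
opening: 0.06
```

```bash
python3 - <<'E'
from h import *
st(); c=cam('wrist'); cv2.imwrite('pics/w4.png',c['pixels'])
P=cloud(c); hsv=cv2.cvtColor(c['pixels'],cv2.COLOR_BGR2HSV); H,S,V=[hsv[...,i].astype(int) for i in range(3)]
X,Y,Z=P[...,0],P[...,1],P[...,2]
for lo in (.02,.055):
    m=(H>18)&(H<34)&(S>150)&(Z>lo)&(Z<.085)&(abs(X-.63)<.07)&(abs(Y-.195)<.06)
    k,l,s,ce=cv2.connectedComponentsWithStats(m.astype(np.uint8)); mm=l==1+s[1:,4].argmax(); p=P[mm]
    print(cv2.minAreaRect((p[:,:2]*1000).astype(np.float32)),p.mean(0),np.percentile(p[:,2],[2,98]))
c=cam('side'); cv2.imwrite('pics/s4.png',c['pixels'])
P=cloud(c); X,Y,Z=P[...,0],P[...,1],P[...,2]; m=(Z>.13)&(Z<.165)&(abs(X-.44)<.06)&(abs(Y+.06)<.06); p=P[m]; print('jar',len(p),p.mean(0) if len(p) else 0, cv2.minEnclosingCircle((p[:,:2]*1000).astype(np.float32)))
go([.634,.195,.038],-79.5)
E
```

```text
t 8.75 p [0.6335 0.1949 0.2183] yaw -79.47 zz [-0.003 -0.001 -1.   ] F [-0.2  0.5 -0.1] open 0.06 q [ 0.53  0.49  0.43 -0.   -1.51  1.22]
((644.00439453125, 198.41964721679688), (53.84458923339844, 32.73695373535156), 10.170333862304688) [0.64555685 0.19802733 0.06344831] [0.03016294 0.0696535 ]
((640.6105346679688, 197.8280029296875), (47.00956344604492, 32.730499267578125), 10.407365798950195) [0.64301402 0.19779466 0.06600059] [0.05685889 0.06971875]
jar 503 [ 0.44353897 -0.04973037  0.14775989] ((442.9363098144531, -58.20484161376953), 34.52668380737305)
go [0.634 0.195 0.038] yaw -79.5 -> xyz cm [-0.06 -0.07 18.19] axyz [ 0.1 -0.  -0. ]
```

View pics/w4.png

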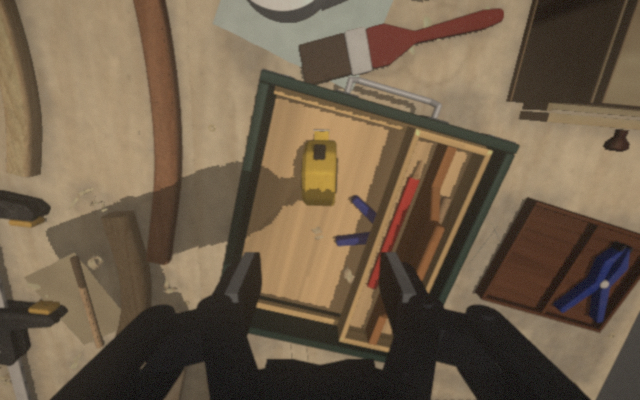

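View pics/s4.png

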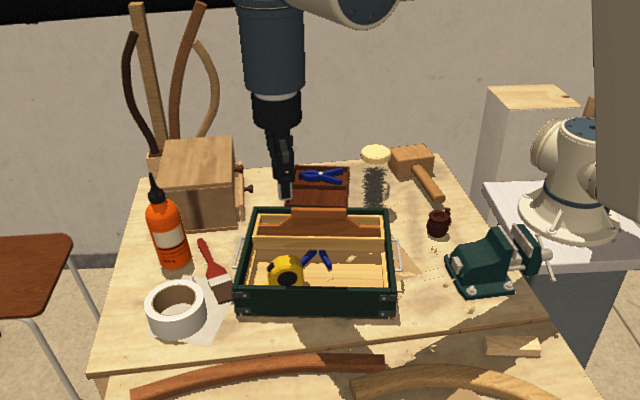

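The jar stands upright at (0.443, -0.058), about (375,155) in the side view. The tape is centred between the jaws at (320,170) in the wrist view, with its nose toward +x. I'll shift 3.5 mm toward +x, descend and grip.

Emit:
drive_tool([
  {"x": -0.1,"y": -0.35,"z": 3,"ax": 0,"ay": 0,"az": 0,"grip": 6},
  {"x": -0.1,"y": -0.35,"z": 7,"ax": 0,"ay": 0,"az": 0,"grip": 6},
  {"x": -0.1,"y": -0.35,"z": 11,"ax": 0,"ay": 0,"az": 0,"grip": 6},
  {"x": -0.1,"y": -0.35,"z": 14,"ax": 0,"ay": 0,"az": 0,"grip": 6},
  {"x": -0.1,"y": -0.35,"z": 16.5,"ax": 0,"ay": 0,"az": 0,"grip": 6},
  {"x": -0.1,"y": -0.35,"z": 18,"ax": 0,"ay": 0,"az": 0,"grip": 6},
  {"x": -0.1,"y": -0.35,"z": 18.6,"ax": 0,"ay": 0,"az": 0,"grip": 6},
  {"x": -0.1,"y": -0.35,"z": 18.6,"ax": 0,"ay": 0,"az": 0,"grip": 6},
  {"x": -0.1,"y": -0.35,"z": 18.6,"ax": 0,"ay": 0,"az": 0,"grip": 6},
])

```text
t: 9.75
tool_pos: [0.6381, 0.1968, 0.0358]
eef_rot: [-2.414, 2.007, -0.002]
force: [-0.6, -0.1, 0.1]
opening: 0.0602
```

Emit:
drive_tool([
  {"x": 0,"y": 0,"z": 0,"ax": 0,"ay": 0,"az": 0,"grip": 3},
  {"x": 0,"y": 0,"z": 0,"ax": 0,"ay": 0,"az": 0,"grip": 3},
  {"x": 0,"y": 0,"z": 0,"ax": 0,"ay": 0,"az": 0,"grip": 3},
  {"x": 0,"y": 0,"z": 0,"ax": 0,"ay": 0,"az": 0,"grip": 3},
  {"x": 0,"y": 0,"z": 0,"ax": 0,"ay": 0,"az": 0,"grip": 3},
  {"x": 0,"y": 0,"z": 0,"ax": 0,"ay": 0,"az": 0,"grip": 3},
  {"x": 0,"y": 0,"z": 0,"ax": 0,"ay": 0,"az": 0,"grip": 3},
])

```text
t: 10.45
tool_pos: [0.6381, 0.1967, 0.0359]
eef_rot: [-2.415, 2.007, -0.002]
force: [-1.4, -1.7, 5.9]
opening: 0.0327
```

```bash
python3 - <<'E'
from h import *
st()
E
```

```text
t 10.45 p [0.6381 0.1967 0.0359] yaw -79.46 zz [ 0.002 -0.    -1.   ] F [-1.4 -1.7  5.9] open 0.0327 q [ 0.53  0.59  0.12  0.   -1.1   1.22]
```

Emit:
drive_tool([
  {"x": 0,"y": 0,"z": -0.5,"ax": 0,"ay": 0,"az": 0,"grip": 2.5},
  {"x": 0,"y": 0,"z": -1.5,"ax": 0,"ay": 0,"az": 0,"grip": 2.5},
  {"x": 0,"y": 0,"z": -3,"ax": 0,"ay": 0,"az": 0,"grip": 2.5},
  {"x": 0,"y": 0,"z": -5,"ax": 0,"ay": 0,"az": 0,"grip": 2.5},
  {"x": 0,"y": 0,"z": -7.5,"ax": 0,"ay": 0,"az": 0,"grip": 2.5},
  {"x": 0,"y": 0,"z": -10,"ax": 0,"ay": 0,"az": 0,"grip": 2.5},
  {"x": 0,"y": 0,"z": -12.5,"ax": 0,"ay": 0,"az": 0,"grip": 2.5},
  {"x": 0,"y": 0,"z": -15,"ax": 0,"ay": 0,"az": 0,"grip": 2.5},
  {"x": 0,"y": 0,"z": -16.5,"ax": 0,"ay": 0,"az": 0,"grip": 2.5},
  {"x": 0,"y": 0,"z": -17,"ax": 0,"ay": 0,"az": 0,"grip": 2.5},
  {"x": 0,"y": 0,"z": -17,"ax": 0,"ay": 0,"az": 0,"grip": 2.5},
])

```text
t: 11.55
tool_pos: [0.6375, 0.1971, 0.2048]
eef_rot: [-2.415, 2.008, 0.0]
force: [0.3, -0.4, -2.5]
opening: 0.0336
```

```bash
python3 - <<'E'
from h import *
st(); c=cam('side'); cv2.imwrite('pics/s5.png',c['pixels'])
go([.42,-.17,.205],-79.5);go([.42,-.17,.205],-95)
E
```

```text
t 11.55 p [0.6375 0.1971 0.2048] yaw -79.48 zz [ 0.001  0.001 -1.   ] F [ 0.3 -0.4 -2.5] open 0.0336 q [ 0.53  0.5   0.41 -0.   -1.47  1.22]
go [ 0.42  -0.17   0.205] yaw -79.5 -> xyz cm [32.12 28.04 -0.12] axyz [0.1 0.  0. ]
go [ 0.42  -0.17   0.205] yaw -95 -> xyz cm [32.12 28.04 -0.12] axyz [ 0.1  0.  15.5]
```

View pics/s5.png

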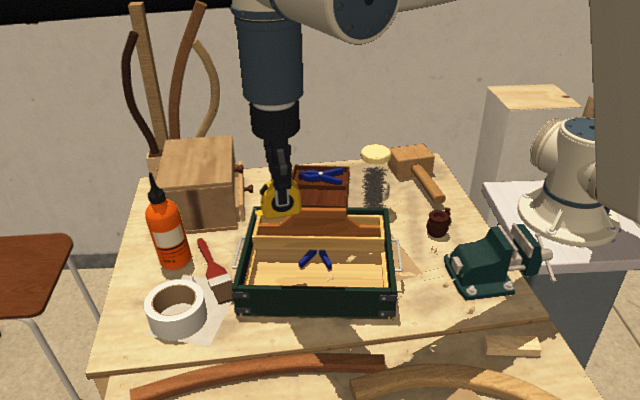

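The tape is held upright. I'll carry it over the jar (26 mm clearance) to the bench at (0.435, -0.17).

Emit:
drive_tool([
  {"x": 2,"y": 1.6,"z": -0.2,"ax": 0,"ay": 0,"az": 0,"grip": 2.5},
  {"x": 4.5,"y": 3.7,"z": -0.4,"ax": 0,"ay": 0,"az": 0,"grip": 2.5},
  {"x": 7.5,"y": 6.2,"z": -0.5,"ax": 0,"ay": 0,"az": 0,"grip": 2.5},
  {"x": 10.5,"y": 8.6,"z": -0.5,"ax": 0,"ay": 0,"az": 0,"grip": 2.5},
  {"x": 13.5,"y": 11.1,"z": -0.5,"ax": 0,"ay": 0,"az": 0,"grip": 2.5},
  {"x": 16.5,"y": 13.5,"z": -0.5,"ax": 0,"ay": 0,"az": 0,"grip": 2.5},
  {"x": 19.5,"y": 16,"z": -0.5,"ax": 0,"ay": 0,"az": 0,"grip": 2.5},
  {"x": 22.5,"y": 18.5,"z": -0.5,"ax": 0,"ay": 0,"az": 0,"grip": 2.5},
  {"x": 25.5,"y": 21,"z": -0.5,"ax": 0,"ay": 0,"az": 0,"grip": 2.5},
  {"x": 28.5,"y": 23.4,"z": -0.5,"ax": 0,"ay": 0,"az": 0,"grip": 2.5},
  {"x": 31,"y": 25.5,"z": -0.3,"ax": 0,"ay": 0,"az": 0,"grip": 2.5},
  {"x": 32.4,"y": 26.6,"z": 0,"ax": 0,"ay": 0,"az": 0,"grip": 2.5},
])

```text
t: 12.8
tool_pos: [0.4329, -0.1718, 0.2033]
eef_rot: [2.413, -2.01, -0.003]
force: [0.6, -0.2, -3.1]
opening: 0.0333
```

Emit:
drive_tool([
  {"x": 0,"y": 0,"z": 0,"ax": 0,"ay": 0,"az": 0,"grip": 2.5},
  {"x": 0,"y": 0,"z": 2,"ax": 0,"ay": 0,"az": 0,"grip": 2.5},
  {"x": 0,"y": 0,"z": 5,"ax": 0,"ay": 0,"az": 0,"grip": 2.5},
  {"x": 0,"y": 0,"z": 8,"ax": 0,"ay": 0,"az": 0,"grip": 2.5},
  {"x": 0,"y": 0,"z": 11,"ax": 0,"ay": 0,"az": 0,"grip": 2.5},
  {"x": 0,"y": 0,"z": 14,"ax": 0,"ay": 0,"az": 0,"grip": 2.5},
  {"x": 0,"y": 0,"z": 16,"ax": 0,"ay": 0,"az": 0,"grip": 2.5},
  {"x": 0,"y": 0,"z": 17,"ax": 0,"ay": 0,"az": 0,"grip": 2.5},
  {"x": 0,"y": 0,"z": 17.3,"ax": 0,"ay": 0,"az": 0,"grip": 2.5},
  {"x": 0,"y": 0,"z": 17.3,"ax": 0,"ay": 0,"az": 0,"grip": 2.5},
  {"x": 0,"y": 0,"z": 17.3,"ax": 0,"ay": 0,"az": 0,"grip": 2.5},
])

```text
t: 13.9
tool_pos: [0.436, -0.1703, 0.0323]
eef_rot: [-2.415, 2.007, -0.003]
force: [0.2, -0.1, -1.3]
opening: 0.033
```

Emit:
drive_tool([
  {"x": 0,"y": 0,"z": 0.2,"ax": 0,"ay": 0,"az": 0,"grip": 2.5},
  {"x": 0,"y": 0,"z": 0.4,"ax": 0,"ay": 0,"az": 0,"grip": 2.5},
  {"x": 0,"y": 0,"z": 0.4,"ax": 0,"ay": 0,"az": 0,"grip": 2.5},
])

```text
t: 14.2
tool_pos: [0.4355, -0.1703, 0.0279]
eef_rot: [-2.415, 2.008, -0.002]
force: [0.2, 0.9, 1.7]
opening: 0.0332
```

Contact. I'll release and retreat.

Emit:
drive_tool([
  {"x": 0,"y": 0,"z": 0,"ax": 0,"ay": 0,"az": 0,"grip": 6},
  {"x": 0,"y": 0,"z": 0,"ax": 0,"ay": 0,"az": 0,"grip": 6},
  {"x": 0,"y": 0,"z": 0,"ax": 0,"ay": 0,"az": 0,"grip": 6},
  {"x": 0,"y": 0,"z": 0,"ax": 0,"ay": 0,"az": 0,"grip": 6},
  {"x": 0,"y": 0,"z": 0,"ax": 0,"ay": 0,"az": 0,"grip": 6},
  {"x": 0,"y": 0,"z": -2,"ax": 0,"ay": 0,"az": 0,"grip": 6},
  {"x": 0,"y": 0,"z": -5,"ax": 0,"ay": 0,"az": 0,"grip": 6},
  {"x": 0,"y": 0,"z": -9,"ax": 0,"ay": 0,"az": 0,"grip": 6},
  {"x": 0,"y": 0,"z": -13,"ax": 0,"ay": 0,"az": 0,"grip": 6},
  {"x": 0,"y": 0,"z": -17,"ax": 0,"ay": 0,"az": 0,"grip": 6},
  {"x": 0,"y": 0,"z": -19,"ax": 0,"ay": 0,"az": 0,"grip": 6},
  {"x": 0,"y": 0,"z": -19,"ax": 0,"ay": 0,"az": 0,"grip": 6},
])

```text
t: 15.4
tool_pos: [0.4367, -0.1707, 0.2208]
eef_rot: [-2.413, 2.006, -0.01]
force: [-0.4, -0.0, -0.2]
opening: 0.06
```

```bash
python3 - <<'E'
from h import *
st(); c=cam('side'); cv2.imwrite('pics/s6.png',c['pixels'])
go([.57,.086,.215],-94.9);
E
```

```text
t 15.4 p [ 0.4367 -0.1707  0.2208] yaw -79.47 zz [ 0.007 -0.001 -1.   ] F [-0.4 -0.  -0.2] open 0.06 q [-0.04  0.09 -0.12  0.   -1.35  1.79]
go [0.57  0.086 0.215] yaw -94.9 -> xyz cm [-22.75 -17.88   0.4 ] axyz [-0.2 -0.  15.4]
```

View pics/s6.png

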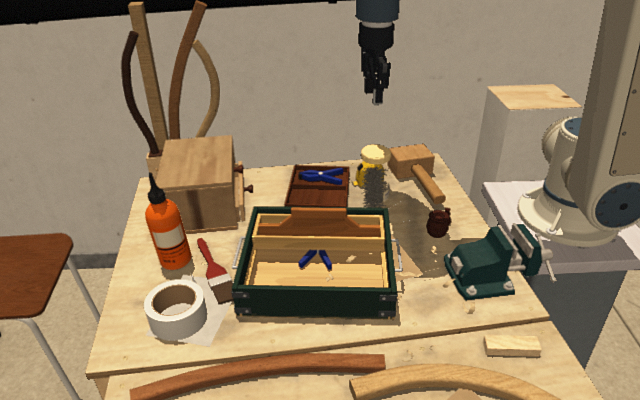

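Both stand on the bench at (372,165). Next is the till grip.

Emit:
drive_tool([
  {"x": -2.5,"y": -2,"z": 0,"ax": 0,"ay": 0,"az": 2,"grip": 4},
  {"x": -6,"y": -4.7,"z": 0,"ax": 0,"ay": 0,"az": 5,"grip": 4},
  {"x": -9.5,"y": -7.5,"z": 0,"ax": 0,"ay": 0,"az": 8,"grip": 4},
  {"x": -13,"y": -10.2,"z": 0,"ax": 0,"ay": 0,"az": 11,"grip": 4},
  {"x": -16.5,"y": -13,"z": 0,"ax": 0,"ay": 0,"az": 14,"grip": 4},
  {"x": -20,"y": -15.7,"z": 0,"ax": 0,"ay": 0,"az": 15.4,"grip": 4},
  {"x": -22,"y": -17.3,"z": 0.2,"ax": 0,"ay": 0,"az": 15.4,"grip": 4},
  {"x": -22.7,"y": -17.9,"z": 0.3,"ax": 0,"ay": 0,"az": 15.4,"grip": 4},
  {"x": -22.7,"y": -17.9,"z": 0.3,"ax": 0,"ay": 0,"az": 15.4,"grip": 4},
  {"x": -22.7,"y": -17.9,"z": 0.3,"ax": 0,"ay": 0,"az": 15.4,"grip": 4},
])

```text
t: 16.45
tool_pos: [0.569, 0.0847, 0.2137]
eef_rot: [2.123, -2.313, -0.001]
force: [-0.1, 0.6, 0.4]
opening: 0.0402
```

```bash
python3 - <<'E'
from h import *
st(); c=cam('wrist'); cv2.imwrite('pics/w7.png',c['pixels'])
P=cloud(c); X,Y,Z=P[...,0],P[...,1],P[...,2]
m=(Z>.099)&(Z<.113)&(abs(X-.57)<.07)&(abs(Y-.086)<.03)
k,l,s,ce=cv2.connectedComponentsWithStats(m.astype(np.uint8)); mm=l==1+s[1:,4].argmax(); p=P[mm]
print(cv2.minAreaRect((p[:,:2]*1000).astype(np.float32)),p.mean(0))
m=(Z>.1)&(Z<.118)&(abs(X-.57)<.07)&(abs(Y-.086)<.03)
go([.57,.0864,.075],-94.9)
E
```

```text
t 16.45 p [0.569  0.0847 0.2137] yaw -94.91 zz [-0.001 -0.001 -1.   ] F [-0.1  0.6  0.4] open 0.0402 q [ 0.42  0.31  0.14  0.   -1.4   1.07]
((571.0555419921875, 87.62761688232422), (9.527328491210938, 109.12223815917969), 85.24877166748047) [0.57498198 0.08705476 0.10486015]
go [0.57   0.0864 0.075 ] yaw -94.9 -> xyz cm [-0.21 -0.08 13.92] axyz [ 0. -0. -0.]
```

View pics/w7.png

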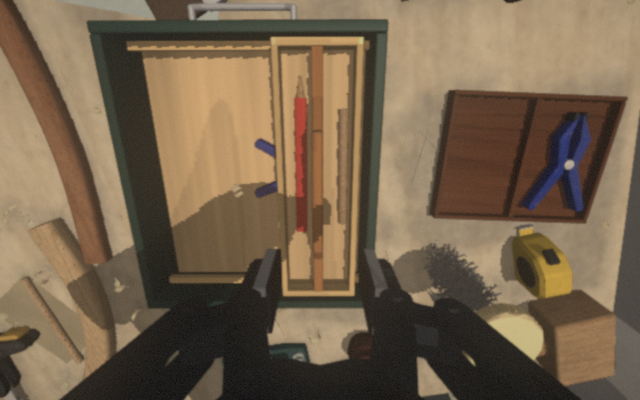

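The grip board is at (317,170), midway between the jaws, and measures (0.571, 0.087). I'll descend and pinch.

Emit:
drive_tool([
  {"x": -0.2,"y": -0.1,"z": 3,"ax": 0,"ay": 0,"az": 0,"grip": 4},
  {"x": -0.2,"y": -0.1,"z": 6.5,"ax": 0,"ay": 0,"az": 0,"grip": 4},
  {"x": -0.2,"y": -0.1,"z": 10,"ax": 0,"ay": 0,"az": 0,"grip": 4},
  {"x": -0.2,"y": -0.1,"z": 12.5,"ax": 0,"ay": 0,"az": 0,"grip": 4},
  {"x": -0.2,"y": -0.1,"z": 13.7,"ax": 0,"ay": 0,"az": 0,"grip": 4},
  {"x": -0.2,"y": -0.1,"z": 13.7,"ax": 0,"ay": 0,"az": 0,"grip": 4},
  {"x": -0.2,"y": -0.1,"z": 13.7,"ax": 0,"ay": 0,"az": 0,"grip": 0.6},
  {"x": -0.2,"y": -0.1,"z": 13.7,"ax": 0,"ay": 0,"az": 0,"grip": 0.6},
  {"x": -0.2,"y": -0.1,"z": 13.7,"ax": 0,"ay": 0,"az": 0,"grip": 0.6},
  {"x": -0.2,"y": -0.1,"z": 13.7,"ax": 0,"ay": 0,"az": 0,"grip": 0.6},
  {"x": -0.2,"y": -0.1,"z": 13.7,"ax": 0,"ay": 0,"az": 0,"grip": 0.6},
  {"x": -0.2,"y": -0.1,"z": 13.7,"ax": 0,"ay": 0,"az": 0,"grip": 0.6},
])

```text
t: 17.7
tool_pos: [0.5719, 0.0876, 0.0793]
eef_rot: [-2.124, 2.311, -0.003]
force: [-1.7, -0.5, 6.2]
opening: 0.0093
```

```bash
python3 - <<'E'
from h import *
st()
E
```

```text
t 17.7 p [0.5719 0.0876 0.0793] yaw -94.84 zz [ 0.003  0.    -1.   ] F [-1.7 -0.5  6.2] open 0.0093 q [ 0.42  0.4  -0.09  0.   -1.08  1.06]
```

Emit:
drive_tool([
  {"x": -0.5,"y": 0,"z": 0,"ax": 0,"ay": 0,"az": 0,"grip": 0.6},
  {"x": -1.5,"y": 0,"z": 0,"ax": 0,"ay": 0,"az": 0,"grip": 0.6},
  {"x": -2.8,"y": 0,"z": 0,"ax": 0,"ay": 0,"az": 0,"grip": 0.6},
  {"x": -4.2,"y": 0,"z": 0,"ax": 0,"ay": 0,"az": 0,"grip": 0.6},
  {"x": -5.6,"y": 0,"z": 0,"ax": 0,"ay": 0,"az": 0,"grip": 0.6},
  {"x": -7,"y": 0,"z": 0,"ax": 0,"ay": 0,"az": 0,"grip": 0.6},
  {"x": -8.4,"y": 0,"z": 0,"ax": 0,"ay": 0,"az": 0,"grip": 0.6},
  {"x": -9.8,"y": 0,"z": 0,"ax": 0,"ay": 0,"az": 0,"grip": 0.6},
  {"x": -11.2,"y": 0,"z": 0,"ax": 0,"ay": 0,"az": 0,"grip": 0.6},
  {"x": -12.6,"y": 0,"z": 0,"ax": 0,"ay": 0,"az": 0,"grip": 0.6},
  {"x": -13.5,"y": 0,"z": 0,"ax": 0,"ay": 0,"az": 0,"grip": 0.6},
  {"x": -13.8,"y": 0,"z": 0,"ax": 0,"ay": 0,"az": 0,"grip": 0.6},
])

```text
t: 18.9
tool_pos: [0.5834, 0.2259, 0.0794]
eef_rot: [-2.125, 2.311, -0.003]
force: [-1.7, -2.1, 5.8]
opening: 0.009
```

Emit:
drive_tool([
  {"x": 0,"y": 0,"z": 0,"ax": 0,"ay": 0,"az": 0,"grip": 0.6},
  {"x": 0,"y": 0,"z": 0,"ax": 0,"ay": 0,"az": 0,"grip": 0.6},
])

```text
t: 19.1
tool_pos: [0.5834, 0.2261, 0.0794]
eef_rot: [-2.123, 2.31, -0.001]
force: [-2.1, 1.1, 6.2]
opening: 0.0088
```

The till has moved 139 mm. I'll release it and rise to look at the clamp.

Emit:
drive_tool([
  {"x": 0,"y": 0,"z": 0,"ax": 0,"ay": 0,"az": 0,"grip": 4},
  {"x": 0,"y": 0,"z": 0,"ax": 0,"ay": 0,"az": 0,"grip": 4},
  {"x": 0,"y": 0,"z": 0,"ax": 0,"ay": 0,"az": 0,"grip": 4},
  {"x": 0,"y": 0,"z": 0,"ax": 0,"ay": 0,"az": 0,"grip": 4},
  {"x": 0,"y": 0,"z": -2,"ax": 0,"ay": 0,"az": 0,"grip": 4},
  {"x": 0,"y": 0,"z": -5,"ax": 0,"ay": 0,"az": 0,"grip": 4},
  {"x": 2,"y": 0,"z": -9,"ax": 0,"ay": 0,"az": 0,"grip": 5},
  {"x": 6,"y": 2,"z": -12,"ax": 0,"ay": 0,"az": 0,"grip": 6},
  {"x": 10,"y": 4,"z": -14,"ax": 0,"ay": 0,"az": 0,"grip": 6},
  {"x": 12,"y": 4,"z": -14,"ax": 0,"ay": 0,"az": 0,"grip": 6},
  {"x": 12,"y": 4,"z": -14,"ax": 0,"ay": 0,"az": 0,"grip": 6},
  {"x": 12,"y": 4,"z": -14,"ax": 0,"ay": 0,"az": 0,"grip": 6},
])

```text
t: 20.3
tool_pos: [0.5323, 0.1086, 0.2173]
eef_rot: [-2.123, 2.315, 0.0]
force: [-0.5, 0.0, 0.1]
opening: 0.0601
```

```bash
python3 - <<'E'
from h import *
st()
c=cam('wrist'); cv2.imwrite('pics/w8.png',c['pixels'])
P=cloud(c); hsv=cv2.cvtColor(c['pixels'],cv2.COLOR_BGR2HSV); H,S,V=[hsv[...,i].astype(int) for i in range(3)]
X,Y,Z=P[...,0],P[...,1],P[...,2]
m=(H>105)&(H<130)&(S>100)&(abs(X-.575)<.13)&(Y>.02)&(Y<.2)&(Z<.05)
k,l,s,ce=cv2.connectedComponentsWithStats(m.astype(np.uint8)); i=1+s[1:,4].argmax(); mm=l==i; p=P[mm]
r=cv2.minAreaRect((p[:,:2]*1000).astype(np.float32)); print(s[i],r,np.percentile(p[:,2],[2,50,98]))
q=p[:,:2]; mu=q.mean(0); w,v=np.linalg.eigh(np.cov((q-mu).T)); d=v[:,1]; d=d*np.sign(d[1])
n=np.array([d[1],-d[0]]); t=(q-mu)@d; w_=(q-mu)@n
print('axis',d,np.degrees(np.arctan2(d[1],d[0])))
for a in np.arange(t.min(),t.max(),.008):
    k=(t>=a)&(t<a+.008); print(round(a-t.min(),3),w_[k].min().round(4),w_[k].max().round(4),end=' | ')
print(mu,t.min(),t.max())
# twin and tray in this view
m=(H>105)&(H<130)&(S>100)&(Y<-.1)
if m.any(): print('twin',P[m].mean(0))
E
```

```text
t 20.3 p [0.5323 0.1086 0.2173] yaw -94.94 zz [ 0.  0. -1.] F [-0.5  0.   0.1] open 0.0601 q [ 0.49  0.25  0.06 -0.   -1.39  1.  ]
[360 144   1   1   1] ((563.1088256835938, 62.577693939208984), (0.0, 0.0), 0.0) [0.02275372 0.02275372 0.02275372]
axis [nan nan] nan<stdin>:9: RuntimeWarning: Degrees of freedom <= 0 for slice
  c *= np.true_divide(1, fact)
  c *= np.true_divide(1, fact)
Traceback (most recent call last):
ValueError: arange: cannot compute length
```

View pics/w8.png

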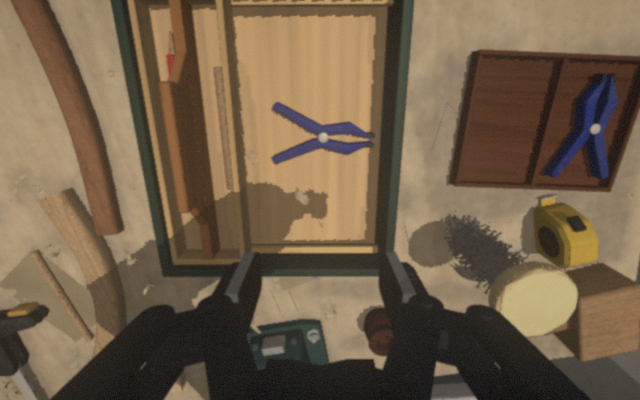

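The clamp is fully exposed: pivot at (322,137), handle ends at (275,107) and (275,159), jaw tip at (373,140). The hue mask missed it because of the warm light, so I'll adjust the thresholds.

```bash
python3 - <<'E'
from h import *
c=cam('wrist'); P=cloud(c); hsv=cv2.cvtColor(c['pixels'],cv2.COLOR_BGR2HSV); H,S,V=[hsv[...,i].astype(int) for i in range(3)]
print(hsv[110,285],hsv[128,340],hsv[154,290])
X,Y,Z=P[...,0],P[...,1],P[...,2]
def clamp(m,zt):
    m=m&(H>105)&(H<145)&(S>70); m=cv2.morphologyEx(m.astype(np.uint8),cv2.MORPH_CLOSE,np.ones((5,5),np.uint8))
    k,l,s,ce=cv2.connectedComponentsWithStats(m); i=1+s[1:,4].argmax(); mm=l==i
    v,u=np.nonzero(mm); q=onplane(c,np.c_[u,v],zt)[:,:2]
    r=cv2.minAreaRect((q*1000).astype(np.float32)); print(s[i],'rect',np.round(r[0],1),np.round(r[1],1),round(r[2],2),'z',np.percentile(Z[mm],[5,50,95]).round(4))
    a=np.radians(r[2]); d=np.array([np.cos(a),np.sin(a)]); 
    if r[1][0]<r[1][1]: d=np.array([-d[1],d[0]])
    ctr=np.array(r[0])/1000; t=(q-ctr)@d; n=np.array([-d[1],d[0]]); w=(q-ctr)@n
    for lo,hi in ((-.06,-.045),(-.045,-.03),(-.03,-.015),(-.015,0),(0,.015),(.015,.03),(.03,.045),(.045,.06)):
        k=(t>=lo)&(t<hi)
        if k.any(): print(' ',lo,w[k].min().round(4),w[k].max().round(4))
    print(' axis deg',np.degrees(np.arctan2(d[1],d[0])))
u=np.arange(640)[None,:]*np.ones((400,1))
clamp((u>240)&(u<400)&(V>0),.02)
clamp((u>500),.02)
# tray rim
m=(u>430)&(Z>.0125)&(Z<.03)&(X>.45)&(X<.67)&(Y<-.02)&(V<130)&~((H>105)&(H<145)&(S>70))
k,l,s,ce=cv2.connectedComponentsWithStats(m.astype(np.uint8)); i=1+s[1:,4].argmax()
p=P[l==i]; print('tray',cv2.minAreaRect((p[:,:2]*1000).astype(np.float32)),np.median(p,0))
E
```

```text
[125  88 102] [125  77 109] [122  73 102]
[275 103  92  34 700] rect [587.5 104.1] [102.1  18.6] 70.15 z [0.022  0.0233 0.0246]
  -0.06 -0.0039 -0.0005
  -0.045 -0.0093 0.0003
  -0.03 -0.009 0.0055
  -0.015 -0.0028 0.0074
  0 -0.0017 0.0093
  0.015 -0.0051 0.0065
  0.03 -0.0084 0.0017
  0.045 -0.0093 -0.0024
 axis deg 70.15205383300781
[ 546   76   73  103 3179] rect [ 557.7 -185.5] [ 72.6 107. ] 83.9 z [0.0097 0.0189 0.021 ]
  -0.06 -0.0116 0.0125
  -0.045 -0.0209 0.0205
  -0.03 -0.0216 0.0207
  -0.015 -0.0184 0.0179
  0 -0.0215 0.0208
  0.015 -0.0292 0.0268
  0.03 -0.0346 0.0337
  0.045 -0.0363 0.0363
 axis deg 173.90296173095703
tray ((564.7620239257812, -144.16937255859375), (185.3280792236328, 144.66969299316406), 83.11774444580078) [ 0.56845043 -0.1428542   0.01634066]
```

```bash
python3 - <<'E'
from h import *
c=cam('wrist'); P=cloud(c); hsv=cv2.cvtColor(c['pixels'],cv2.COLOR_BGR2HSV); H,S,V=[hsv[...,i].astype(int) for i in range(3)]
Z=P[...,2]; v,u=np.mgrid[0:400,0:640]
m=(u>255)&(u<378)&(v>90)&(v<172)&(H>100)&(H<155)&(S>40)
m=m|((u>255)&(u<374)&(v>90)&(v<172)&(Z>.0175)&(Z<.03))
k,l,s,ce=cv2.connectedComponentsWithStats(cv2.morphologyEx(m.astype(np.uint8),cv2.MORPH_CLOSE,np.ones((5,5),np.uint8)));i=1+s[1:,4].argmax(); m=l==i; print(s[i])
o=c['pixels'].copy(); o[m]=(0,0,255); cv2.imwrite('pics/w8m.png',cv2.resize(o[80:190,240:400],None,fx=4,fy=4))
vv,uu=np.nonzero(m); q=onplane(c,np.c_[uu,vv],.024)[:,:2]
a=np.radians(-4.75); X0=np.array([np.cos(a),np.sin(a)]);Y0=np.array([-X0[1],X0[0]]);B=np.array([.5757,.1518])
r=cv2.minAreaRect((q*1000).astype(np.float32)); print(r, np.percentile(Z[m],[5,50,95]))
print('box frame ctr',(np.array(r[0])/1000-B)@np.c_[X0,Y0])
import math
ang=r[2] if r[1][0]>r[1][1] else r[2]+90
d=np.array([math.cos(math.radians(ang)),math.sin(math.radians(ang))]); n=np.array([-d[1],d[0]]); t=(q-np.array(r[0])/1000)
for lo in np.arange(-.06,.06,.01):
    k=(t@d>=lo)&(t@d<lo+.01)
    if k.any(): print(lo.round(3),(t@n)[k].min().round(4),(t@n)[k].max().round(4))
print(ang)
E
```

```text
[ 272  102  102   62 2209]
((574.404541015625, 102.38505554199219), (108.8457260131836, 64.30438232421875), 81.26870727539062) [0.01998213 0.02306172 0.02454124]
box frame ctr [ 0.00280095 -0.0493525 ]
-0.06 -0.0075 0.0076
-0.05 -0.0098 0.0104
-0.04 -0.0154 0.0155
-0.03 -0.0173 0.017
-0.02 -0.0157 0.0162
-0.01 -0.0139 0.0138
0.0 -0.0148 0.0149
0.01 -0.0191 0.0189
0.02 -0.0235 0.0239
0.03 -0.0279 0.0279
0.04 -0.0322 0.032
0.05 -0.0321 0.0322
81.26870727539062
```

View pics/w8m.png

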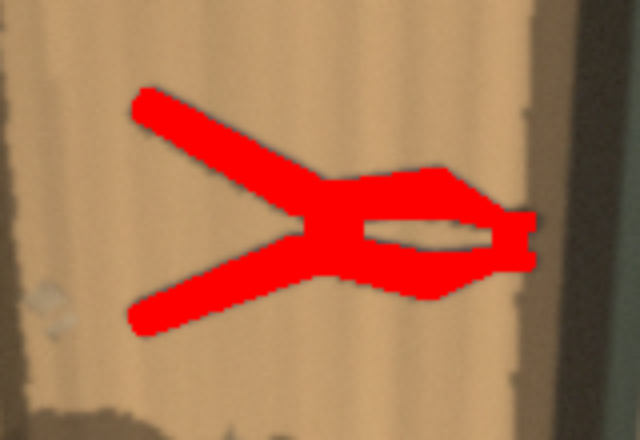

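The mask is clean: 109×64 mm against 112×66 mm expected. The origin is about (0.574, 0.101) with the axis at 81.3°, so I'll grip at about (0.5725, 0.089). I'll turn the tool to suit, az ≈ +93.8.

```bash
python3 - <<'E'
from h import *
st(); go([.5725,.089,.2173],-94.9)
E
```

```text
t 20.45 p [0.5325 0.1095 0.2165] yaw -94.85 zz [-0.001 -0.001 -1.   ] F [ 1.6  1.2 -0.4] open 0.0602 q [ 0.49  0.25  0.06 -0.   -1.39  1.  ]
go [0.5725 0.089  0.2173] yaw -94.9 -> xyz cm [ 1.7  -4.16 -0.09] axyz [ 0.1 -0.   0.1]
```

Emit:
drive_tool([
  {"x": 0.4,"y": -1,"z": 0,"ax": 0,"ay": 0,"az": 8,"grip": 6},
  {"x": 0.8,"y": -2,"z": 0,"ax": 0,"ay": 0,"az": 16,"grip": 6},
  {"x": 1.2,"y": -3,"z": 0,"ax": 0,"ay": 0,"az": 24,"grip": 6},
  {"x": 1.7,"y": -4.1,"z": 0,"ax": 0,"ay": 0,"az": 32,"grip": 6},
  {"x": 1.7,"y": -4.1,"z": 0,"ax": 0,"ay": 0,"az": 40,"grip": 6},
  {"x": 1.7,"y": -4.1,"z": 0,"ax": 0,"ay": 0,"az": 48,"grip": 6},
  {"x": 1.7,"y": -4.1,"z": 0,"ax": 0,"ay": 0,"az": 56,"grip": 6},
  {"x": 1.7,"y": -4.1,"z": 0,"ax": 0,"ay": 0,"az": 64,"grip": 6},
  {"x": 1.7,"y": -4.1,"z": 0,"ax": 0,"ay": 0,"az": 72,"grip": 6},
  {"x": 1.7,"y": -4.1,"z": 0,"ax": 0,"ay": 0,"az": 80,"grip": 6},
  {"x": 1.7,"y": -4.1,"z": 0,"ax": 0,"ay": 0,"az": 88,"grip": 6},
  {"x": 1.7,"y": -4.1,"z": 0,"ax": 0,"ay": 0,"az": 93.8,"grip": 6},
])

```text
t: 21.65
tool_pos: [0.572, 0.0893, 0.2164]
eef_rot: [-0.244, -3.131, 0.001]
force: [-0.9, 0.3, 0.2]
opening: 0.0599
```

Emit:
drive_tool([
  {"x": 0,"y": 0,"z": 0,"ax": 0,"ay": 0,"az": 0,"grip": 6},
  {"x": 0,"y": 0,"z": 2,"ax": 0,"ay": 0,"az": 0,"grip": 6},
  {"x": 0,"y": 0,"z": 4,"ax": 0,"ay": 0,"az": 0,"grip": 6},
  {"x": 0,"y": 0,"z": 4,"ax": 0,"ay": 0,"az": 0,"grip": 6},
  {"x": 0,"y": 0,"z": 4,"ax": 0,"ay": 0,"az": 0,"grip": 6},
])

```text
t: 22.15
tool_pos: [0.572, 0.0885, 0.1774]
eef_rot: [-0.234, -3.132, 0.001]
force: [-1.1, -0.1, 0.3]
opening: 0.0599
```

```bash
python3 - <<'E'
from h import *
st(); go([.5725,.089,.011],-8.7)
c=cam('wrist'); cv2.imwrite('pics/w9.png',c['pixels'])
E
```

```text
t 22.15 p [0.572  0.0885 0.1774] yaw 171.44 zz [-0.001 -0.001 -1.   ] F [-1.1 -0.1  0.3] open 0.0599 q [ 0.42  0.33  0.08  0.   -1.32 -0.57]
go [0.5725 0.089  0.011 ] yaw -8.7 -> xyz cm [-0.05  0.07 16.64] axyz [-0.1 -0.   0.1]
```

View pics/w9.png

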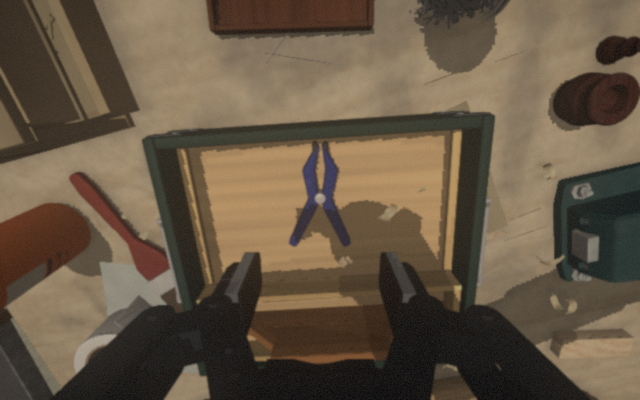

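The clamp is centred and aligned between the jaws at (320,195). Descending.

Emit:
drive_tool([
  {"x": 0,"y": 0,"z": 3,"ax": 0,"ay": 0,"az": 0,"grip": 6},
  {"x": 0,"y": 0,"z": 6,"ax": 0,"ay": 0,"az": 0,"grip": 6},
  {"x": 0,"y": 0,"z": 9,"ax": 0,"ay": 0,"az": 0,"grip": 6},
  {"x": 0,"y": 0,"z": 12,"ax": 0,"ay": 0,"az": 0,"grip": 6},
  {"x": 0,"y": 0,"z": 14,"ax": 0,"ay": 0,"az": 0,"grip": 6},
  {"x": 0,"y": 0,"z": 15.5,"ax": 0,"ay": 0,"az": 0,"grip": 6},
  {"x": 0,"y": 0,"z": 16.2,"ax": 0,"ay": 0,"az": 0,"grip": 6},
  {"x": 0,"y": 0,"z": 16.5,"ax": 0,"ay": 0,"az": 0,"grip": 6},
  {"x": 0,"y": 0,"z": 16.5,"ax": 0,"ay": 0,"az": 0,"grip": 6},
  {"x": 0,"y": 0,"z": 16.5,"ax": 0,"ay": 0,"az": 0,"grip": 6},
])

```text
t: 23.2
tool_pos: [0.5726, 0.0887, 0.0134]
eef_rot: [0.237, 3.131, 0.001]
force: [-0.2, -0.2, 0.1]
opening: 0.0601
```

Emit:
drive_tool([
  {"x": 0,"y": 0,"z": 0,"ax": 0,"ay": 0,"az": 0,"grip": 2},
  {"x": 0,"y": 0,"z": 0,"ax": 0,"ay": 0,"az": 0,"grip": 2},
  {"x": 0,"y": 0,"z": 0,"ax": 0,"ay": 0,"az": 0,"grip": 2},
  {"x": 0,"y": 0,"z": 0,"ax": 0,"ay": 0,"az": 0,"grip": 2},
  {"x": 0,"y": 0,"z": 0,"ax": 0,"ay": 0,"az": 0,"grip": 2},
  {"x": 0,"y": 0,"z": 0,"ax": 0,"ay": 0,"az": 0,"grip": 2},
  {"x": 0,"y": 0,"z": 0,"ax": 0,"ay": 0,"az": 0,"grip": 2},
])

```text
t: 23.9
tool_pos: [0.5723, 0.0884, 0.0135]
eef_rot: [0.237, 3.131, 0.0]
force: [-1.7, -0.3, 5.8]
opening: 0.0306
```

Emit:
drive_tool([
  {"x": 0,"y": 0,"z": -0.5,"ax": 0,"ay": 0,"az": 0,"grip": 2},
  {"x": 0,"y": 0,"z": -2,"ax": 0,"ay": 0,"az": 0,"grip": 2},
  {"x": 0,"y": 0,"z": -4,"ax": 0,"ay": 0,"az": 0,"grip": 2},
  {"x": 0,"y": 0,"z": -7,"ax": 0,"ay": 0,"az": 0,"grip": 2},
  {"x": 0,"y": 0,"z": -10,"ax": 0,"ay": 0,"az": 0,"grip": 2},
  {"x": 0,"y": 0,"z": -13,"ax": 0,"ay": 0,"az": 0,"grip": 2},
  {"x": 0,"y": 0,"z": -16,"ax": 0,"ay": 0,"az": 0,"grip": 2},
  {"x": 0,"y": 0,"z": -18,"ax": 0,"ay": 0,"az": 0,"grip": 2},
  {"x": 0,"y": 0,"z": -18,"ax": 0,"ay": 0,"az": 0,"grip": 2},
])

```text
t: 24.8
tool_pos: [0.5734, 0.0887, 0.196]
eef_rot: [0.237, 3.126, 0.004]
force: [-0.0, 0.3, -0.4]
opening: 0.0303
```

```bash
python3 - <<'E'
from h import *
st(); c=cam('side'); cv2.imwrite('pics/s10.png',c['pixels'][80:350,180:460])
c=cam('wrist'); cv2.imwrite('pics/w10.png',c['pixels'])
E
```

```text
t 24.8 p [0.5734 0.0887 0.196 ] yaw 171.33 zz [ 0.006  0.002 -1.   ] F [-0.   0.3 -0.4] open 0.0303 q [ 0.42  0.32  0.11  0.   -1.35 -0.58]
```

View pics/w10.png

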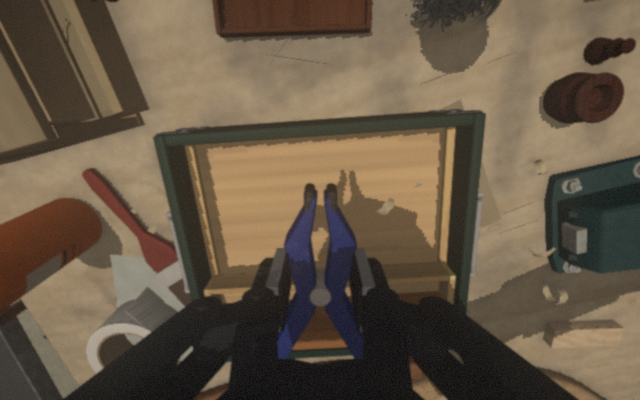

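View pics/s10.png

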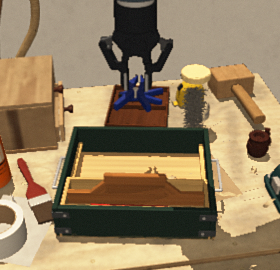

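The clamp is firmly held and level (opening 30 mm). I'll measure where the jaw tips sit relative to the tool.

```bash
python3 - <<'E'
from h import *
s=sensors.read_state(); c=cam('wrist'); P=cloud(c)
p0=np.array(s['tool_pos']); R0=R.from_rotvec(s['eef_rot'])
hsv=cv2.cvtColor(c['pixels'],cv2.COLOR_BGR2HSV); H,S,V=[hsv[...,i].astype(int) for i in range(3)]
v,u=np.mgrid[0:400,0:640]
m=(u>270)&(u<380)&(v>170)&(v<365)&(P[...,2]>.17)&(P[...,2]<.225)
Q=R0.inv().apply(P[m]-p0)
b=((H>105)&(H<145)&(S>60))[m]
vv=v[m]
k=(vv<240)
print('tips: y range tool',Q[k,1].min(),Q[k,1].max(),'x mean',Q[k,0].mean(),'z',np.percentile(Q[k,2],[5,50,95]))
print('row of first',vv.min())
for uv in [(310,186),(331,186)]: 
    q=onplane(c,[uv],p0[2]+.0105); print(R0.inv().apply(q-p0).round(4))
# bay target: tray frame
T=np.array([.5638,-.1443]); a=np.radians(-7.0)
X0=np.array([np.cos(a),np.sin(a)]);Y0=np.array([-X0[1],X0[0]]); bay=T+.0445*Y0; print('bay',bay)
E
```

```text
tips: y range tool -0.04245657660371907 -0.012448430871381937 x mean 0.00022644943964113582 z [-1.07181849e-02 -9.30484688e-03  6.55045233e-06]
row of first 183
[[-0.004  -0.0444 -0.0105]]
[[ 0.0053 -0.0444 -0.0105]]
bay [ 0.56922319 -0.1001317 ]
```

The tip is at tool y = -44 mm, so the clamp origin sits 12 mm along tool +y, which agrees with the plan. For the bay the TCP goes to (0.557, -0.0985) at yaw 83°.

```bash
python3 - <<'E'
from h import *
st(); go([.557,-.0985,.19],83)
E
```

```text
t 24.95 p [0.5711 0.0884 0.1913] yaw 171.31 zz [-0.002 -0.    -1.   ] F [-0.6 -0.3 -1.4] open 0.0304 q [ 0.42  0.33  0.1  -0.   -1.35 -0.58]
go [ 0.557  -0.0985  0.19  ] yaw 83 -> xyz cm [ -1.43 -18.69   0.13] axyz [-0.1 -0.1 88.3]
```

Emit:
drive_tool([
  {"x": 0,"y": -1,"z": 0,"ax": 0,"ay": 0,"az": 4,"grip": 2},
  {"x": -0.2,"y": -2.5,"z": 0,"ax": 0,"ay": 0,"az": 12,"grip": 2},
  {"x": -0.4,"y": -4.5,"z": 0,"ax": 0,"ay": 0,"az": 20,"grip": 2},
  {"x": -0.5,"y": -6.5,"z": 0,"ax": 0,"ay": 0,"az": 28,"grip": 2},
  {"x": -0.6,"y": -8.5,"z": 0,"ax": 0,"ay": 0,"az": 36,"grip": 2},
  {"x": -0.8,"y": -10.5,"z": 0,"ax": 0,"ay": 0,"az": 44,"grip": 2},
  {"x": -1,"y": -12.5,"z": 0,"ax": 0,"ay": 0,"az": 52,"grip": 2},
  {"x": -1.1,"y": -14.5,"z": 0,"ax": 0,"ay": 0,"az": 60,"grip": 2},
  {"x": -1.3,"y": -16.5,"z": 0,"ax": 0,"ay": 0,"az": 68,"grip": 2},
  {"x": -1.4,"y": -18,"z": 0,"ax": 0,"ay": 0,"az": 76,"grip": 2},
  {"x": -1.4,"y": -18.7,"z": 0,"ax": 0,"ay": 0,"az": 83,"grip": 2},
  {"x": -1.4,"y": -18.7,"z": 0,"ax": 0,"ay": 0,"az": 88.3,"grip": 2},
])

```text
t: 26.15
tool_pos: [0.5564, -0.0996, 0.1906]
eef_rot: [-2.357, -2.073, 0.004]
force: [0.9, 0.3, -0.9]
opening: 0.0304
```

Emit:
drive_tool([
  {"x": 0,"y": 0,"z": 2,"ax": 0,"ay": 0,"az": 0,"grip": 2},
  {"x": 0,"y": 0,"z": 5,"ax": 0,"ay": 0,"az": 0,"grip": 2},
  {"x": 0,"y": 0,"z": 8,"ax": 0,"ay": 0,"az": 0,"grip": 2},
  {"x": 0,"y": 0,"z": 10,"ax": 0,"ay": 0,"az": 0,"grip": 2},
  {"x": 0,"y": 0,"z": 10,"ax": 0,"ay": 0,"az": 0,"grip": 2},
  {"x": 0,"y": 0,"z": 10,"ax": 0,"ay": 0,"az": 0,"grip": 2},
])

```text
t: 26.75
tool_pos: [0.5571, -0.0987, 0.092]
eef_rot: [-2.352, -2.082, 0.002]
force: [0.5, 0.4, 0.3]
opening: 0.0302
```

```bash
python3 - <<'E'
from h import *
st(); go([.557,-.0985,.0105],83)
c=cam('wrist'); cv2.imwrite('pics/w11.png',c['pixels'])
E
```

```text
t 26.75 p [ 0.5571 -0.0987  0.092 ] yaw 83.03 zz [-0.002 -0.001 -1.   ] F [0.5 0.4 0.3] open 0.0302 q [ 0.1   0.37 -0.1   0.   -1.11 -1.79]
go [ 0.557  -0.0985  0.0105] yaw 83 -> xyz cm [ 0.03 -0.    8.15] axyz [-0.1  0.   0. ]
```

View pics/w11.png

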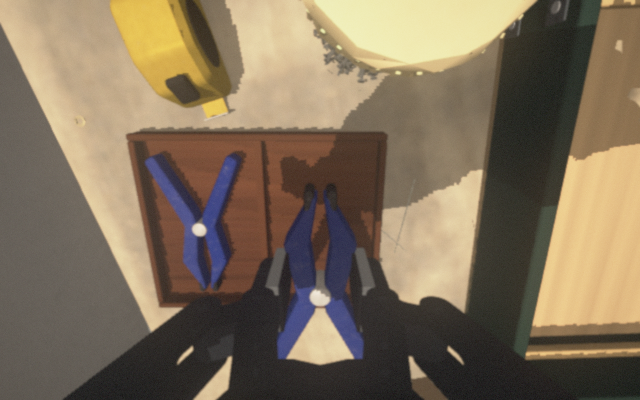

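The clamp hangs squarely over the empty bay (bay spans columns 266 to 382, clamp axis at 320), and the twin is untouched on the left. Earlier side views show no camera body on the wrist, so the jar at 0.12 m is clear. Lowering.

Emit:
drive_tool([
  {"x": 0,"y": 0,"z": 2,"ax": 0,"ay": 0,"az": 0,"grip": 2},
  {"x": 0,"y": 0,"z": 4,"ax": 0,"ay": 0,"az": 0,"grip": 2},
  {"x": 0,"y": 0,"z": 6,"ax": 0,"ay": 0,"az": 0,"grip": 2},
  {"x": 0,"y": 0,"z": 7.2,"ax": 0,"ay": 0,"az": 0,"grip": 2},
  {"x": 0,"y": 0,"z": 7.7,"ax": 0,"ay": 0,"az": 0,"grip": 2},
  {"x": 0,"y": 0,"z": 8,"ax": 0,"ay": 0,"az": 0,"grip": 2},
  {"x": 0,"y": 0,"z": 8,"ax": 0,"ay": 0,"az": 0,"grip": 2},
  {"x": 0,"y": 0,"z": 8,"ax": 0,"ay": 0,"az": 0,"grip": 2},
])

```text
t: 27.6
tool_pos: [0.5581, -0.0986, 0.0132]
eef_rot: [2.352, 2.082, 0.002]
force: [0.6, 0.7, -1.7]
opening: 0.0302
```

Emit:
drive_tool([
  {"x": 0,"y": 0,"z": 0.2,"ax": 0,"ay": 0,"az": 0,"grip": 2},
  {"x": 0,"y": 0,"z": 0.3,"ax": 0,"ay": 0,"az": 0,"grip": 2},
  {"x": 0,"y": 0,"z": 0.3,"ax": 0,"ay": 0,"az": 0,"grip": 2},
])

```text
t: 27.9
tool_pos: [0.5581, -0.0985, 0.0105]
eef_rot: [2.351, 2.082, 0.002]
force: [-1.0, -0.1, 5.1]
opening: 0.0302
```

Contact at the expected height. Releasing gently inside the bay.

Emit:
drive_tool([
  {"x": 0,"y": 0,"z": 0,"ax": 0,"ay": 0,"az": 0,"grip": 4.2},
  {"x": 0,"y": 0,"z": 0,"ax": 0,"ay": 0,"az": 0,"grip": 4.2},
  {"x": 0,"y": 0,"z": 0,"ax": 0,"ay": 0,"az": 0,"grip": 4.2},
  {"x": 0,"y": 0,"z": 0,"ax": 0,"ay": 0,"az": 0,"grip": 4.2},
  {"x": 0,"y": 0,"z": -1,"ax": 0,"ay": 0,"az": 0,"grip": 4.2},
  {"x": 0,"y": 0,"z": -3,"ax": 0,"ay": 0,"az": 0,"grip": 4.2},
  {"x": 0,"y": 0,"z": -7,"ax": 0,"ay": 0,"az": 0,"grip": 4.2},
  {"x": 0,"y": 0,"z": -11,"ax": 0,"ay": 0,"az": 0,"grip": 4.2},
  {"x": 0,"y": 0,"z": -15,"ax": 0,"ay": 0,"az": 0,"grip": 4.2},
  {"x": 0,"y": 0,"z": -19,"ax": 0,"ay": 0,"az": 0,"grip": 4.2},
  {"x": 0,"y": 0,"z": -20,"ax": 0,"ay": 0,"az": 0,"grip": 4.2},
  {"x": 0,"y": 0,"z": -20,"ax": 0,"ay": 0,"az": 0,"grip": 4.2},
])

```text
t: 29.1
tool_pos: [0.5585, -0.0986, 0.212]
eef_rot: [2.35, 2.08, 0.006]
force: [-0.2, -0.0, -0.8]
opening: 0.0421
```

```bash
cat > bay.py <<'E'
from h import *
import sys
def tray(name,tag):
    c=cam(name); cv2.imwrite(f'pics/{tag}.png',c['pixels']); P=cloud(c); hsv=cv2.cvtColor(c['pixels'],cv2.COLOR_BGR2HSV); H,S,V=[hsv[...,i].astype(int) for i in range(3)]
    X,Y,Z=P[...,0],P[...,1],P[...,2]
    a=np.radians(-7.0); X0=np.array([np.cos(a),np.sin(a)]);Y0=np.array([-X0[1],X0[0]]); T=np.array([.5638,-.1443])
    D=P[...,:2]-T; tx,ty=D@X0,D@Y0
    b=(H>100)&(H<150)&(S>60)&(abs(tx)<.075)&(Z<.04)&(Z>.004)
    for nm,lo,hi in (('fetched',-.0,.095),('twin',-.095,0)):
        m=b&(ty>lo)&(ty<hi)
        v,u=np.nonzero(m); q=onplane(c,np.c_[u,v],.0215)[:,:2]
        if len(q)<50: print(nm,'few'); continue
        r=cv2.minAreaRect((q*1000).astype(np.float32)); d=np.array(r[0])/1000-T
        print(nm,np.round(r[0],1),np.round(r[1],1),round(r[2],1),'tray frame',(d@X0).round(4),(d@Y0).round(4),'z',np.percentile(Z[m],[5,50,95]).round(4))
    m=(Z>.0125)&(Z<.03)&(abs(tx)<.085)&(abs(ty)<.105)&(V<130)&~b
    k,l,s,ce=cv2.connectedComponentsWithStats(m.astype(np.uint8)); i=1+s[1:,4].argmax(); p=P[l==i]
    print('rim',cv2.minAreaRect((p[:,:2]*1000).astype(np.float32)))
if __name__=='__main__': st(); tray(sys.argv[1],sys.argv[2])
E
python3 bay.py wrist w12
```

```text
t 29.1 p [ 0.5585 -0.0986  0.212 ] yaw 83.02 zz [ 0.005  0.    -1.   ] F [-0.2 -0.  -0.8] open 0.0421 q [ 0.1   0.29  0.11  0.   -1.38 -1.79]
fetched [573.  -99.8] [ 63.4 102.8] 83.0 tray frame 0.0037 0.0453 z [0.018  0.0202 0.0215]
twin [ 555.5 -188.5] [ 65.2 105.5] 84.1 tray frame -0.0028 -0.0449 z [0.0154 0.02   0.0215]
rim ((564.4344482421875, -144.2996063232422), (182.46466064453125, 143.54103088378906), 82.97650146484375)
```

View pics/w12.png

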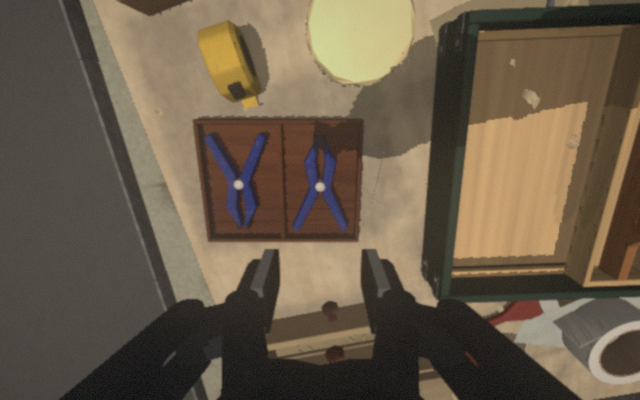

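The clamp lies flat and centred in the bay: tray-frame y is 45.3 mm against 44.5 wanted, and x is within a few mm (the dark jaw tips are clipped by the mask). The twin is unmoved. Next I'll return the till.

```bash
python3 - <<'E'
from h import *
st(); go([.5834,.2265,.212],85.2)
E
```

```text
t 29.15 p [ 0.5574 -0.0984  0.2097] yaw 83.01 zz [ 0.001  0.001 -1.   ] F [-0.9 -0.6 -0.6] open 0.0421 q [ 0.1   0.29  0.11 -0.   -1.38 -1.79]
go [0.5834 0.2265 0.212 ] yaw 85.2 -> xyz cm [32.56 -1.37 -0.21] axyz [ 0.1 -0.  -2.2]
```

Emit:
drive_tool([
  {"x": 2,"y": -0.1,"z": 0,"ax": 0,"ay": 0,"az": 0,"grip": 4},
  {"x": 5,"y": -0.2,"z": 0,"ax": 0,"ay": 0,"az": 0,"grip": 4},
  {"x": 9,"y": -0.4,"z": 0,"ax": 0,"ay": 0,"az": 0,"grip": 4},
  {"x": 13,"y": -0.6,"z": 0,"ax": 0,"ay": 0,"az": 0,"grip": 4},
  {"x": 17,"y": -0.8,"z": 0,"ax": 0,"ay": 0,"az": -1,"grip": 4},
  {"x": 21,"y": -1,"z": 0,"ax": 0,"ay": 0,"az": -1.5,"grip": 4},
  {"x": 25,"y": -1.2,"z": 0,"ax": 0,"ay": 0,"az": -2,"grip": 4},
  {"x": 29,"y": -1.3,"z": 0,"ax": 0,"ay": 0,"az": -2.2,"grip": 4},
  {"x": 31.5,"y": -1.4,"z": 0,"ax": 0,"ay": 0,"az": -2.2,"grip": 4},
  {"x": 32.6,"y": -1.4,"z": 0,"ax": 0,"ay": 0,"az": -2.2,"grip": 4},
  {"x": 32.6,"y": -1.4,"z": 0,"ax": 0,"ay": 0,"az": -2.2,"grip": 4},
  {"x": 32.6,"y": -1.4,"z": 0,"ax": 0,"ay": 0,"az": -2.2,"grip": 4},
])

```text
t: 30.35
tool_pos: [0.5828, 0.2258, 0.2084]
eef_rot: [-2.312, -2.126, 0.003]
force: [0.3, 0.2, -0.7]
opening: 0.0397
```

```bash
python3 - <<'E'
from h import *
st(); c=cam('wrist'); cv2.imwrite('pics/w13.png',c['pixels'])
P=cloud(c); X,Y,Z=P[...,0],P[...,1],P[...,2]
m=(Z>.099)&(Z<.113)&(abs(X-.583)<.07)&(abs(Y-.226)<.03)
k,l,s,ce=cv2.connectedComponentsWithStats(m.astype(np.uint8)); mm=l==1+s[1:,4].argmax(); p=P[mm]
print(cv2.minAreaRect((p[:,:2]*1000).astype(np.float32)),p.mean(0))
go([.5834,.2265,.079],85.2)
E
```

```text
t 30.35 p [0.5828 0.2258 0.2084] yaw 85.2 zz [-0.002 -0.001 -1.   ] F [ 0.3  0.2 -0.7] open 0.0397 q [ 0.62  0.41  0.28  0.   -1.44 -2.27]
((581.7879638671875, 226.28573608398438), (9.868240356445312, 108.8526840209961), 85.54771423339844) [0.57721256 0.22659809 0.1049481 ]
go [0.5834 0.2265 0.079 ] yaw 85.2 -> xyz cm [ 0.12  0.04 12.99] axyz [-0.  0. -0.]
```

View pics/w13.png

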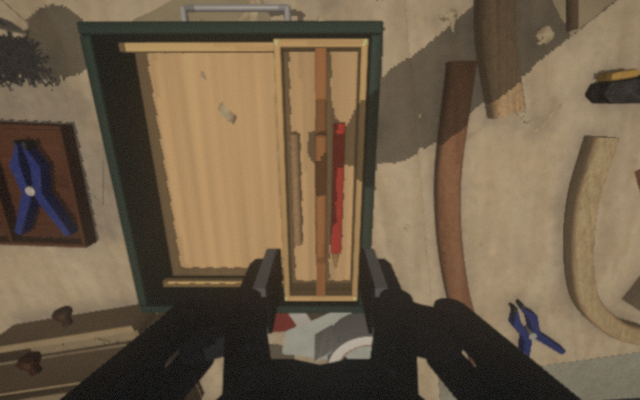

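The board is centred at (320,170). Descend and pinch.

Emit:
drive_tool([
  {"x": 0.05,"y": 0,"z": 3,"ax": 0,"ay": 0,"az": 0,"grip": 4},
  {"x": 0.05,"y": 0,"z": 6.5,"ax": 0,"ay": 0,"az": 0,"grip": 4},
  {"x": 0.05,"y": 0,"z": 10,"ax": 0,"ay": 0,"az": 0,"grip": 4},
  {"x": 0.05,"y": 0,"z": 12,"ax": 0,"ay": 0,"az": 0,"grip": 4},
  {"x": 0.05,"y": 0,"z": 13,"ax": 0,"ay": 0,"az": 0,"grip": 4},
  {"x": 0.05,"y": 0,"z": 13,"ax": 0,"ay": 0,"az": 0,"grip": 4},
  {"x": 0.05,"y": 0,"z": 13,"ax": 0,"ay": 0,"az": 0,"grip": 0.6},
  {"x": 0.05,"y": 0,"z": 13,"ax": 0,"ay": 0,"az": 0,"grip": 0.6},
  {"x": 0.05,"y": 0,"z": 13,"ax": 0,"ay": 0,"az": 0,"grip": 0.6},
  {"x": 0.05,"y": 0,"z": 13,"ax": 0,"ay": 0,"az": 0,"grip": 0.6},
  {"x": 0.05,"y": 0,"z": 13,"ax": 0,"ay": 0,"az": 0,"grip": 0.6},
  {"x": 0.05,"y": 0,"z": 13,"ax": 0,"ay": 0,"az": 0,"grip": 0.6},
])

```text
t: 31.6
tool_pos: [0.5842, 0.2271, 0.0813]
eef_rot: [2.311, 2.126, 0.004]
force: [-1.4, -3.2, 5.8]
opening: 0.0091
```

Emit:
drive_tool([
  {"x": -0.5,"y": 0,"z": 0,"ax": 0,"ay": 0,"az": 0,"grip": 0.6},
  {"x": -1.5,"y": 0,"z": 0,"ax": 0,"ay": 0,"az": 0,"grip": 0.6},
  {"x": -3,"y": 0,"z": 0,"ax": 0,"ay": 0,"az": 0,"grip": 0.6},
  {"x": -4.5,"y": 0,"z": 0,"ax": 0,"ay": 0,"az": 0,"grip": 0.6},
  {"x": -6,"y": 0,"z": 0,"ax": 0,"ay": 0,"az": 0,"grip": 0.6},
  {"x": -7.5,"y": 0,"z": 0,"ax": 0,"ay": 0,"az": 0,"grip": 0.6},
  {"x": -9,"y": 0,"z": 0,"ax": 0,"ay": 0,"az": 0,"grip": 0.6},
  {"x": -10.5,"y": 0,"z": 0,"ax": 0,"ay": 0,"az": 0,"grip": 0.6},
  {"x": -12,"y": 0,"z": 0,"ax": 0,"ay": 0,"az": 0,"grip": 0.6},
  {"x": -13.2,"y": 0,"z": 0,"ax": 0,"ay": 0,"az": 0,"grip": 0.6},
  {"x": -14.2,"y": 0,"z": 0,"ax": 0,"ay": 0,"az": 0,"grip": 0.6},
  {"x": -14.6,"y": 0,"z": 0,"ax": 0,"ay": 0,"az": 0,"grip": 0.6},
])

```text
t: 32.8
tool_pos: [0.5722, 0.082, 0.0812]
eef_rot: [2.311, 2.126, 0.006]
force: [-1.8, 3.0, 7.0]
opening: 0.0087
```

Emit:
drive_tool([
  {"x": -0.1,"y": 0,"z": 0,"ax": 0,"ay": 0,"az": 0,"grip": 0.6},
  {"x": -0.2,"y": 0,"z": 0,"ax": 0,"ay": 0,"az": 0,"grip": 0.6},
  {"x": -0.2,"y": 0,"z": 0,"ax": 0,"ay": 0,"az": 0,"grip": 0.6},
])

```text
t: 33.1
tool_pos: [0.572, 0.0804, 0.0812]
eef_rot: [2.311, 2.126, 0.006]
force: [-1.3, 1.1, 6.8]
opening: 0.0087
```

Emit:
drive_tool([
  {"x": -0.1,"y": 0,"z": 0,"ax": 0,"ay": 0,"az": 0,"grip": 0.6},
  {"x": -0.2,"y": 0,"z": 0,"ax": 0,"ay": 0,"az": 0,"grip": 0.6},
  {"x": -0.2,"y": 0,"z": 0,"ax": 0,"ay": 0,"az": 0,"grip": 0.6},
])

```text
t: 33.4
tool_pos: [0.5718, 0.0786, 0.0812]
eef_rot: [2.311, 2.127, 0.006]
force: [-1.4, 0.9, 7.1]
opening: 0.0089
```

Emit:
drive_tool([
  {"x": -0.1,"y": 0,"z": 0,"ax": 0,"ay": 0,"az": 0,"grip": 0.6},
  {"x": -0.15,"y": 0,"z": 0,"ax": 0,"ay": 0,"az": 0,"grip": 0.6},
  {"x": -0.15,"y": 0,"z": 0,"ax": 0,"ay": 0,"az": 0,"grip": 0.6},
])

```text
t: 33.7
tool_pos: [0.5718, 0.0775, 0.0813]
eef_rot: [2.311, 2.127, 0.007]
force: [-1.6, 2.3, 6.9]
opening: 0.0088
```

The travel was 150.1 mm, so the till is home. I'll release it, rise and go for the tape.

Emit:
drive_tool([
  {"x": 0,"y": 0,"z": 0,"ax": 0,"ay": 0,"az": 0,"grip": 4},
  {"x": 0,"y": 0,"z": 0,"ax": 0,"ay": 0,"az": 0,"grip": 4},
  {"x": 0,"y": 0,"z": 0,"ax": 0,"ay": 0,"az": 0,"grip": 4},
  {"x": 0,"y": 0,"z": 0,"ax": 0,"ay": 0,"az": 0,"grip": 4},
  {"x": 0,"y": 0,"z": -2,"ax": 0,"ay": 0,"az": 0,"grip": 4},
  {"x": 0,"y": 0,"z": -5,"ax": 0,"ay": 0,"az": 0,"grip": 5},
  {"x": 0,"y": 0,"z": -9,"ax": 0,"ay": 0,"az": 0,"grip": 6},
  {"x": 0,"y": 0,"z": -13,"ax": 0,"ay": 0,"az": 0,"grip": 6},
  {"x": 0,"y": 0,"z": -14,"ax": 0,"ay": 0,"az": 0,"grip": 6},
  {"x": 0,"y": 0,"z": -14,"ax": 0,"ay": 0,"az": 0,"grip": 6},
])

```text
t: 34.7
tool_pos: [0.5715, 0.0765, 0.2212]
eef_rot: [2.311, 2.126, 0.006]
force: [-0.8, 0.5, -0.9]
opening: 0.0601
```

```bash
python3 - <<'E'
from h import *
st(); go([.4355,-.1703,.2213],100.5)
E
```

```text
t 34.7 p [0.5715 0.0765 0.2212] yaw 85.21 zz [ 0.004  0.002 -1.   ] F [-0.8  0.5 -0.9] open 0.0601 q [ 0.4   0.31  0.15  0.   -1.41 -2.06]
go [ 0.4355 -0.1703  0.2213] yaw 100.5 -> xyz cm [-25.73 -11.49  -0.1 ] axyz [  0.2  -0.1 -15.3]
```

Emit:
drive_tool([
  {"x": -2,"y": -0.9,"z": 0,"ax": 0,"ay": 0,"az": -2,"grip": 6},
  {"x": -5,"y": -2.2,"z": 0,"ax": 0,"ay": 0,"az": -4,"grip": 6},
  {"x": -8.5,"y": -3.8,"z": 0,"ax": 0,"ay": 0,"az": -6,"grip": 6},
  {"x": -12,"y": -5.4,"z": 0,"ax": 0,"ay": 0,"az": -9,"grip": 6},
  {"x": -15.5,"y": -7,"z": 0,"ax": 0,"ay": 0,"az": -11,"grip": 6},
  {"x": -19,"y": -8.5,"z": 0,"ax": 0,"ay": 0,"az": -13,"grip": 6},
  {"x": -22.5,"y": -10,"z": 0,"ax": 0,"ay": 0,"az": -15.3,"grip": 6},
  {"x": -25,"y": -11.2,"z": 0,"ax": 0,"ay": 0,"az": -15.3,"grip": 6},
  {"x": -25.7,"y": -11.5,"z": 0,"ax": 0,"ay": 0,"az": -15.3,"grip": 6},
  {"x": -25.7,"y": -11.5,"z": 0,"ax": 0,"ay": 0,"az": -15.3,"grip": 6},
  {"x": -25.7,"y": -11.5,"z": 0,"ax": 0,"ay": 0,"az": -15.3,"grip": 6},
])

```text
t: 35.8
tool_pos: [0.4346, -0.1697, 0.2184]
eef_rot: [-2.008, -2.415, 0.001]
force: [0.4, -0.6, -0.7]
opening: 0.0599
```

```bash
python3 - <<'E'
from h import *
st(); go([.4355,-.1703,.0279],100.5)
c=cam('side'); cv2.imwrite('pics/s14.png',c['pixels'])
c=cam('wrist'); cv2.imwrite('pics/w14.png',c['pixels'])
P=cloud(c); hsv=cv2.cvtColor(c['pixels'],cv2.COLOR_BGR2HSV); H,S,V=[hsv[...,i].astype(int) for i in range(3)]
X,Y,Z=P[...,0],P[...,1],P[...,2]
m=(H>18)&(H<34)&(S>130)&(Z>.045)&(Z<.08)&(abs(X-.435)<.07)&(abs(Y+.17)<.05)
k,l,s,ce=cv2.connectedComponentsWithStats(m.astype(np.uint8)); mm=l==1+s[1:,4].argmax(); p=P[mm]
print(cv2.minAreaRect((p[:,:2]*1000).astype(np.float32)),p.mean(0),np.percentile(p[:,2],[2,98]))
E
```

```text
t 35.8 p [ 0.4346 -0.1697  0.2184] yaw 100.52 zz [-0.001  0.001 -1.   ] F [ 0.4 -0.6 -0.7] open 0.0599 q [-0.04  0.09 -0.12 -0.   -1.36 -1.35]
go [ 0.4355 -0.1703  0.0279] yaw 100.5 -> xyz cm [-0.09  0.1  19.05] axyz [-0.1 -0.   0. ]
((432.813232421875, -169.18223571777344), (58.40967559814453, 33.00678253173828), 10.130990028381348) [ 0.42891526 -0.17039613  0.05720161] [0.04634955 0.0616408 ]
```

View pics/w14.png

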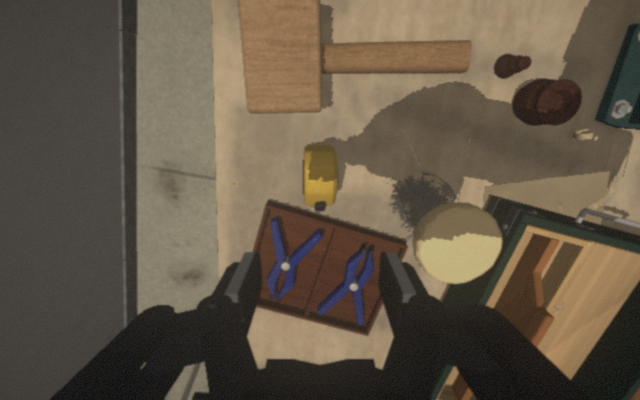

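View pics/s14.png

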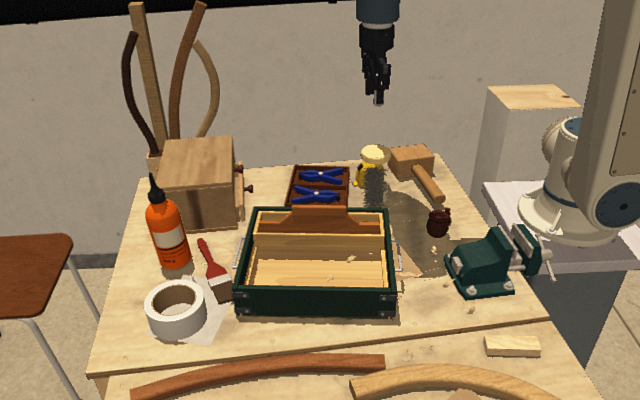

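Till home, both clamps in the tray, and the tape upright and centred under the jaws at (320,175). Picking it up.

Emit:
drive_tool([
  {"x": -0.05,"y": 0.1,"z": 3,"ax": 0,"ay": 0,"az": 0,"grip": 6},
  {"x": -0.05,"y": 0.1,"z": 7,"ax": 0,"ay": 0,"az": 0,"grip": 6},
  {"x": -0.05,"y": 0.1,"z": 11,"ax": 0,"ay": 0,"az": 0,"grip": 6},
  {"x": -0.05,"y": 0.1,"z": 14,"ax": 0,"ay": 0,"az": 0,"grip": 6},
  {"x": -0.05,"y": 0.1,"z": 17,"ax": 0,"ay": 0,"az": 0,"grip": 6},
  {"x": -0.05,"y": 0.1,"z": 18.5,"ax": 0,"ay": 0,"az": 0,"grip": 6},
  {"x": -0.05,"y": 0.1,"z": 18.9,"ax": 0,"ay": 0,"az": 0,"grip": 6},
  {"x": -0.05,"y": 0.1,"z": 18.9,"ax": 0,"ay": 0,"az": 0,"grip": 6},
  {"x": -0.05,"y": 0.1,"z": 18.9,"ax": 0,"ay": 0,"az": 0,"grip": 6},
])

```text
t: 36.8
tool_pos: [0.4367, -0.1704, 0.0312]
eef_rot: [2.006, 2.415, 0.001]
force: [0.3, 0.5, 0.4]
opening: 0.0597
```

Emit:
drive_tool([
  {"x": 0,"y": 0,"z": 0,"ax": 0,"ay": 0,"az": 0,"grip": 2.5},
  {"x": 0,"y": 0,"z": 0,"ax": 0,"ay": 0,"az": 0,"grip": 2.5},
  {"x": 0,"y": 0,"z": 0,"ax": 0,"ay": 0,"az": 0,"grip": 2.5},
  {"x": 0,"y": 0,"z": 0,"ax": 0,"ay": 0,"az": 0,"grip": 2.5},
  {"x": 0,"y": 0,"z": 0,"ax": 0,"ay": 0,"az": 0,"grip": 2.5},
  {"x": 0,"y": 0,"z": 0,"ax": 0,"ay": 0,"az": 0,"grip": 2.5},
  {"x": 0,"y": 0,"z": 0,"ax": 0,"ay": 0,"az": 0,"grip": 2.5},
])

```text
t: 37.5
tool_pos: [0.4364, -0.1707, 0.0314]
eef_rot: [2.007, 2.415, 0.002]
force: [-1.4, 1.4, 6.4]
opening: 0.0326
```

```bash
python3 - <<'E'
from h import *
st()
E
```

```text
t 37.5 p [ 0.4364 -0.1707  0.0314] yaw 100.53 zz [ 0.002 -0.    -1.   ] F [-1.4  1.4  6.4] open 0.0326 q [-0.04  0.26 -0.44  0.   -0.87 -1.35]
```

Emit:
drive_tool([
  {"x": 0,"y": 0,"z": -0.5,"ax": 0,"ay": 0,"az": 0,"grip": 2.5},
  {"x": 0,"y": 0,"z": -1.5,"ax": 0,"ay": 0,"az": 0,"grip": 2.5},
  {"x": 0,"y": 0,"z": -3,"ax": 0,"ay": 0,"az": 0,"grip": 2.5},
  {"x": 0,"y": 0,"z": -5,"ax": 0,"ay": 0,"az": 0,"grip": 2.5},
  {"x": 0,"y": 0,"z": -7.5,"ax": 0,"ay": 0,"az": 0,"grip": 2.5},
  {"x": 0,"y": 0,"z": -10,"ax": 0,"ay": 0,"az": 0,"grip": 2.5},
  {"x": 0,"y": 0,"z": -12.5,"ax": 0,"ay": 0,"az": 0,"grip": 2.5},
  {"x": 0,"y": 0,"z": -15,"ax": 0,"ay": 0,"az": 0,"grip": 2.5},
  {"x": 0,"y": 0,"z": -17,"ax": 0,"ay": 0,"az": 0,"grip": 2.5},
  {"x": 0,"y": 0,"z": -17.8,"ax": 0,"ay": 0,"az": 0,"grip": 2.5},
  {"x": 0,"y": 0,"z": -18,"ax": 0,"ay": 0,"az": 0,"grip": 2.5},
  {"x": 0,"y": 0,"z": -18,"ax": 0,"ay": 0,"az": 0,"grip": 2.5},
])

```text
t: 38.7
tool_pos: [0.4352, -0.1704, 0.2096]
eef_rot: [-2.008, -2.415, 0.0]
force: [-0.4, -0.5, -1.9]
opening: 0.0327
```

```bash
python3 - <<'E'
from h import *
st(); go([.639,.1963,.211],100.53)
E
```

```text
t 38.7 p [ 0.4352 -0.1704  0.2096] yaw 100.5 zz [-0.001  0.001 -1.   ] F [-0.4 -0.5 -1.9] open 0.0327 q [-0.04  0.1  -0.14 -0.   -1.33 -1.35]
go [0.639  0.1963 0.211 ] yaw 100.53 -> xyz cm [32.34 26.73 -0.14] axyz [-0.1 -0.  -0. ]
```

Emit:
drive_tool([
  {"x": 1.8,"y": 1.5,"z": 0,"ax": 0,"ay": 0,"az": 0,"grip": 2.5},
  {"x": 4.5,"y": 3.7,"z": 0,"ax": 0,"ay": 0,"az": 0,"grip": 2.5},
  {"x": 7.5,"y": 6.2,"z": 0,"ax": 0,"ay": 0,"az": 0,"grip": 2.5},
  {"x": 10.5,"y": 8.7,"z": 0,"ax": 0,"ay": 0,"az": 0,"grip": 2.5},
  {"x": 13.5,"y": 11.2,"z": 0,"ax": 0,"ay": 0,"az": 0,"grip": 2.5},
  {"x": 16.5,"y": 13.6,"z": 0,"ax": 0,"ay": 0,"az": 0,"grip": 2.5},
  {"x": 19.5,"y": 16.1,"z": 0,"ax": 0,"ay": 0,"az": 0,"grip": 2.5},
  {"x": 22.5,"y": 18.6,"z": 0,"ax": 0,"ay": 0,"az": 0,"grip": 2.5},
  {"x": 25.5,"y": 21.1,"z": 0,"ax": 0,"ay": 0,"az": 0,"grip": 2.5},
  {"x": 28.5,"y": 23.6,"z": 0,"ax": 0,"ay": 0,"az": 0,"grip": 2.5},
  {"x": 31,"y": 25.6,"z": 0,"ax": 0,"ay": 0,"az": 0,"grip": 2.5},
  {"x": 32.4,"y": 26.7,"z": 0,"ax": 0,"ay": 0,"az": 0,"grip": 2.5},
])

```text
t: 39.9
tool_pos: [0.639, 0.199, 0.2071]
eef_rot: [-2.005, -2.415, 0.006]
force: [0.2, -0.6, -3.0]
opening: 0.0329
```

Emit:
drive_tool([
  {"x": 0,"y": 0,"z": 0,"ax": 0,"ay": 0,"az": 0,"grip": 2.5},
  {"x": 0,"y": 0,"z": 2,"ax": 0,"ay": 0,"az": 0,"grip": 2.5},
  {"x": 0,"y": 0,"z": 4,"ax": 0,"ay": 0,"az": 0,"grip": 2.5},
  {"x": 0,"y": 0,"z": 4,"ax": 0,"ay": 0,"az": 0,"grip": 2.5},
  {"x": 0,"y": 0,"z": 4,"ax": 0,"ay": 0,"az": 0,"grip": 2.5},
])

```text
t: 40.4
tool_pos: [0.6386, 0.196, 0.1698]
eef_rot: [-2.009, -2.415, 0.003]
force: [0.1, 1.0, -1.0]
opening: 0.0325
```

```bash
python3 - <<'E'
from h import *
st(); go([.639,.1963,.0394],100.53)
E
```

```text
t 40.4 p [0.6386 0.196  0.1698] yaw 100.5 zz [-0.001 -0.001 -1.   ] F [ 0.1  1.  -1. ] open 0.0325 q [ 0.53  0.51  0.34  0.   -1.4  -1.92]
go [0.639  0.1963 0.0394] yaw 100.53 -> xyz cm [ 0.04  0.06 13.04] axyz [-0.1  0.1 -0. ]
```

Emit:
drive_tool([
  {"x": 0,"y": 0,"z": 2,"ax": 0,"ay": 0,"az": 0,"grip": 2.5},
  {"x": 0,"y": 0,"z": 4.5,"ax": 0,"ay": 0,"az": 0,"grip": 2.5},
  {"x": 0,"y": 0,"z": 7,"ax": 0,"ay": 0,"az": 0,"grip": 2.5},
  {"x": 0,"y": 0,"z": 9.5,"ax": 0,"ay": 0,"az": 0,"grip": 2.5},
  {"x": 0,"y": 0,"z": 11.5,"ax": 0,"ay": 0,"az": 0,"grip": 2.5},
  {"x": 0,"y": 0,"z": 12.4,"ax": 0,"ay": 0,"az": 0,"grip": 2.5},
  {"x": 0,"y": 0,"z": 12.7,"ax": 0,"ay": 0,"az": 0,"grip": 2.5},
  {"x": 0,"y": 0,"z": 12.7,"ax": 0,"ay": 0,"az": 0,"grip": 2.5},
  {"x": 0,"y": 0,"z": 12.7,"ax": 0,"ay": 0,"az": 0,"grip": 2.5},
])

```text
t: 41.3
tool_pos: [0.64, 0.1971, 0.045]
eef_rot: [2.007, 2.415, 0.004]
force: [1.0, -0.6, -2.5]
opening: 0.0331
```

Emit:
drive_tool([
  {"x": 0,"y": 0,"z": 0.2,"ax": 0,"ay": 0,"az": 0,"grip": 2.5},
  {"x": 0,"y": 0,"z": 0.4,"ax": 0,"ay": 0,"az": 0,"grip": 2.5},
  {"x": 0,"y": 0,"z": 0.4,"ax": 0,"ay": 0,"az": 0,"grip": 2.5},
])

```text
t: 41.6
tool_pos: [0.6393, 0.1969, 0.0396]
eef_rot: [2.008, 2.416, 0.001]
force: [-0.1, 0.3, -1.2]
opening: 0.0327
```

Emit:
drive_tool([
  {"x": 0,"y": 0,"z": 0.1,"ax": 0,"ay": 0,"az": 0,"grip": 2.5},
  {"x": 0,"y": 0,"z": 0.15,"ax": 0,"ay": 0,"az": 0,"grip": 2.5},
  {"x": 0,"y": 0,"z": 0.15,"ax": 0,"ay": 0,"az": 0,"grip": 2.5},
])

```text
t: 41.9
tool_pos: [0.6393, 0.1969, 0.0395]
eef_rot: [2.007, 2.415, 0.002]
force: [-3.9, 0.7, 6.6]
opening: 0.0327
```

Contact. I'll release and rise.

Emit:
drive_tool([
  {"x": 0,"y": 0,"z": -0.1,"ax": 0,"ay": 0,"az": 0,"grip": 2.5},
  {"x": 0,"y": 0,"z": -0.1,"ax": 0,"ay": 0,"az": 0,"grip": 6},
  {"x": 0,"y": 0,"z": -0.1,"ax": 0,"ay": 0,"az": 0,"grip": 6},
  {"x": 0,"y": 0,"z": -0.1,"ax": 0,"ay": 0,"az": 0,"grip": 6},
  {"x": 0,"y": 0,"z": -0.1,"ax": 0,"ay": 0,"az": 0,"grip": 6},
  {"x": 0,"y": 0,"z": -0.1,"ax": 0,"ay": 0,"az": 0,"grip": 6},
  {"x": 0,"y": 0,"z": -2,"ax": 0,"ay": 0,"az": 0,"grip": 6},
  {"x": 0,"y": 0,"z": -5,"ax": 0,"ay": 0,"az": 0,"grip": 6},
  {"x": 0,"y": 0,"z": -9,"ax": 0,"ay": 0,"az": 0,"grip": 6},
  {"x": 0,"y": 0,"z": -13,"ax": 0,"ay": 0,"az": 0,"grip": 6},
  {"x": 0,"y": 0,"z": -17,"ax": 0,"ay": 0,"az": 0,"grip": 6},
  {"x": 0,"y": 0,"z": -18,"ax": 0,"ay": 0,"az": 0,"grip": 6},
])

```text
t: 43.1
tool_pos: [0.641, 0.197, 0.224]
eef_rot: [2.005, 2.412, 0.013]
force: [0.4, -0.4, -0.6]
opening: 0.0601
```

```bash
python3 - <<'E'
from h import *
st(); go([.4425,-.0595,.2216],85)
c=cam('side'); cv2.imwrite('pics/s15.png',c['pixels'])
P=cloud(c); X,Y,Z=P[...,0],P[...,1],P[...,2]; m=(Z>.13)&(Z<.165)&(abs(X-.44)<.06)&(abs(Y+.06)<.06); p=P[m]; print('jar',len(p), cv2.minEnclosingCircle((p[:,:2]*1000).astype(np.float32)))
hsv=cv2.cvtColor(c['pixels'],cv2.COLOR_BGR2HSV); H,S,V=[hsv[...,i].astype(int) for i in range(3)]
c0=dict(np.load('side0.npz')); 
for cc in (c0,c):
    P=cloud(cc);hsv=cv2.cvtColor(cc['pixels'],cv2.COLOR_BGR2HSV); H,S,V=[hsv[...,i].astype(int) for i in range(3)]
    m=(H>18)&(H<34)&(S>190)&(P[...,2]>.03)&(P[...,2]<.085)&(abs(P[...,0]-.635)<.06)&(abs(P[...,1]-.195)<.06)
    k,l,s,ce=cv2.connectedComponentsWithStats(m.astype(np.uint8));i=1+s[1:,4].argmax(); print('tape side',s[i],ce[i],P[l==i].mean(0))
E
```

```text
t 43.1 p [0.641 0.197 0.224] yaw 100.52 zz [ 0.009  0.003 -1.   ] F [ 0.4 -0.4 -0.6] open 0.0601 q [ 0.53  0.5   0.45  0.   -1.51 -1.92]
go [ 0.4425 -0.0595  0.2216] yaw 85 -> xyz cm [-2.159e+01 -2.420e+01 -2.000e-02] axyz [ 0.5 -0.1 15.5]
jar 507 ((441.956298828125, -58.08417892456055), 33.602046966552734)
tape side [268 255  35  29 609] [285.0952381  267.20032841] [0.6372052  0.20507443 0.05802882]
tape side [268 255  35  30 612] [284.90196078 267.8120915 ] [0.63752702 0.20675244 0.05803869]
```

View pics/s15.png

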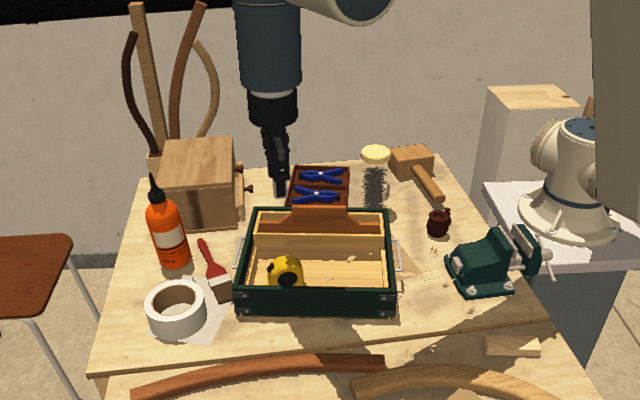

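The tape stands upright in the box, within about 2 mm of its starting position (285,267 in the side view). Next is the jar.

Emit:
drive_tool([
  {"x": -2,"y": -2.2,"z": 0,"ax": 0,"ay": 0,"az": 2,"grip": 6},
  {"x": -5,"y": -5.6,"z": 0,"ax": 0,"ay": 0,"az": 4,"grip": 7},
  {"x": -8,"y": -9,"z": 0,"ax": 0,"ay": 0,"az": 6,"grip": 8.5},
  {"x": -11,"y": -12.3,"z": 0,"ax": 0,"ay": 0,"az": 9,"grip": 8.5},
  {"x": -14,"y": -15.7,"z": 0,"ax": 0,"ay": 0,"az": 11,"grip": 8.5},
  {"x": -17,"y": -19,"z": 0,"ax": 0,"ay": 0,"az": 13,"grip": 8.5},
  {"x": -19.5,"y": -21.9,"z": 0,"ax": 0,"ay": 0,"az": 15.5,"grip": 8.5},
  {"x": -21.3,"y": -23.8,"z": 0,"ax": 0,"ay": 0,"az": 15.5,"grip": 8.5},
  {"x": -21.6,"y": -24.2,"z": 0,"ax": 0,"ay": 0,"az": 15.5,"grip": 8.5},
  {"x": -21.6,"y": -24.2,"z": 0,"ax": 0,"ay": 0,"az": 15.5,"grip": 8.5},
  {"x": -21.6,"y": -24.2,"z": 0,"ax": 0,"ay": 0,"az": 15.5,"grip": 8.5},
])

```text
t: 44.25
tool_pos: [0.4407, -0.0594, 0.2172]
eef_rot: [-2.315, -2.123, 0.001]
force: [0.5, -0.0, -0.1]
opening: 0.0847
```

```bash
python3 - <<'E'
from h import *
st(); go([.4425,-.0595,.102],85)
c=cam('wrist'); cv2.imwrite('pics/w16.png',c['pixels'])
P=cloud(c); X,Y,Z=P[...,0],P[...,1],P[...,2]; m=(Z>.142)&(Z<.158)&(abs(X-.44)<.05)&(abs(Y+.06)<.05); p=P[m]; print('jar',len(p), cv2.minEnclosingCircle((p[:,:2]*1000).astype(np.float32)),p.mean(0))
E
```

```text
t 44.25 p [ 0.4407 -0.0594  0.2172] yaw 85.03 zz [-0.001  0.    -1.   ] F [ 0.5 -0.  -0.1] open 0.0847 q [ 0.22  0.05 -0.17 -0.   -1.35 -1.88]
go [ 0.4425 -0.0595  0.102 ] yaw 85 -> xyz cm [ 0.    0.18 11.52] axyz [-0. -0.  0.]
jar 5871 ((440.4736328125, -60.22195816040039), 32.981727600097656) [ 0.43777911 -0.05992544  0.1505305 ]
```

View pics/w16.png

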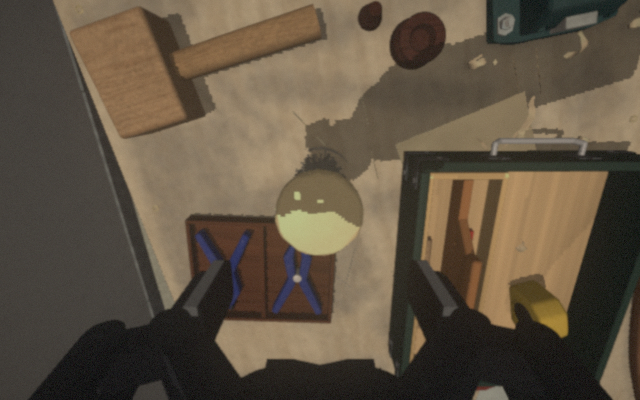

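The lid is centred between the jaws at (319,211). Descend and grip.

Emit:
drive_tool([
  {"x": 0,"y": 0.1,"z": 3,"ax": 0,"ay": 0,"az": 0,"grip": 8.5},
  {"x": 0,"y": 0.1,"z": 6,"ax": 0,"ay": 0,"az": 0,"grip": 8.5},
  {"x": 0,"y": 0.1,"z": 9,"ax": 0,"ay": 0,"az": 0,"grip": 8.5},
  {"x": 0,"y": 0.1,"z": 10.8,"ax": 0,"ay": 0,"az": 0,"grip": 8.5},
  {"x": 0,"y": 0.1,"z": 11.4,"ax": 0,"ay": 0,"az": 0,"grip": 8.5},
  {"x": 0,"y": 0.1,"z": 11.4,"ax": 0,"ay": 0,"az": 0,"grip": 8.5},
  {"x": 0,"y": 0.1,"z": 11.4,"ax": 0,"ay": 0,"az": 0,"grip": 6},
  {"x": 0,"y": 0.1,"z": 11.4,"ax": 0,"ay": 0,"az": 0,"grip": 6},
  {"x": 0,"y": 0.1,"z": 11.4,"ax": 0,"ay": 0,"az": 0,"grip": 6},
  {"x": 0,"y": 0.1,"z": 11.4,"ax": 0,"ay": 0,"az": 0,"grip": 6},
  {"x": 0,"y": 0.1,"z": 11.4,"ax": 0,"ay": 0,"az": 0,"grip": 6},
  {"x": 0,"y": 0.1,"z": 11.4,"ax": 0,"ay": 0,"az": 0,"grip": 6},
])

```text
t: 45.5
tool_pos: [0.4431, -0.0599, 0.1055]
eef_rot: [2.313, 2.121, 0.005]
force: [0.2, -0.3, 6.6]
opening: 0.0671
```

Emit:
drive_tool([
  {"x": 0,"y": 0,"z": 0,"ax": 0,"ay": 0,"az": 0,"grip": 6},
  {"x": 0,"y": 0,"z": -0.5,"ax": 0,"ay": 0,"az": 0,"grip": 6},
  {"x": 0,"y": 0,"z": -1.5,"ax": 0,"ay": 0,"az": 0,"grip": 6},
  {"x": 0,"y": 0,"z": -3,"ax": 0,"ay": 0,"az": 0,"grip": 6},
  {"x": 0,"y": 0,"z": -5,"ax": 0,"ay": 0,"az": 0,"grip": 6},
  {"x": 0,"y": 0,"z": -7,"ax": 0,"ay": 0,"az": 0,"grip": 6},
  {"x": 0,"y": 0,"z": -9,"ax": 0,"ay": 0,"az": 0,"grip": 6},
  {"x": 0,"y": 0,"z": -11,"ax": 0,"ay": 0,"az": 0,"grip": 6},
  {"x": 0,"y": 0,"z": -12.7,"ax": 0,"ay": 0,"az": 0,"grip": 6},
  {"x": 0,"y": 0,"z": -13.5,"ax": 0,"ay": 0,"az": 0,"grip": 6},
  {"x": 0,"y": 0,"z": -13.5,"ax": 0,"ay": 0,"az": 0,"grip": 6},
  {"x": 0,"y": 0,"z": -13.5,"ax": 0,"ay": 0,"az": 0,"grip": 6},
])

```text
t: 46.7
tool_pos: [0.4409, -0.0597, 0.2378]
eef_rot: [-2.315, -2.122, 0.002]
force: [1.0, -0.4, -6.0]
opening: 0.067
```

```bash
python3 - <<'E'
from h import *
st(); go([.518,.2120,.24],85)
E
```

```text
t 46.7 p [ 0.4409 -0.0597  0.2378] yaw 85.01 zz [-0.002  0.    -1.   ] F [ 1.  -0.4 -6. ] open 0.067 q [ 0.22  0.04 -0.13 -0.   -1.4  -1.88]
go [0.518 0.212 0.24 ] yaw 85 -> xyz cm [27.74  5.32 -0.22] axyz [-0.1 -0.   0. ]
```

Emit:
drive_tool([
  {"x": 1.5,"y": 0.3,"z": 0,"ax": 0,"ay": 0,"az": 0,"grip": 6},
  {"x": 4,"y": 0.8,"z": 0,"ax": 0,"ay": 0,"az": 0,"grip": 6},
  {"x": 7,"y": 1.4,"z": 0,"ax": 0,"ay": 0,"az": 0,"grip": 6},
  {"x": 10.5,"y": 2.1,"z": 0,"ax": 0,"ay": 0,"az": 0,"grip": 6},
  {"x": 14,"y": 2.8,"z": 0,"ax": 0,"ay": 0,"az": 0,"grip": 6},
  {"x": 17.5,"y": 3.5,"z": 0,"ax": 0,"ay": 0,"az": 0,"grip": 6},
  {"x": 21,"y": 4.2,"z": 0,"ax": 0,"ay": 0,"az": 0,"grip": 6},
  {"x": 24,"y": 4.8,"z": 0,"ax": 0,"ay": 0,"az": 0,"grip": 6},
  {"x": 26.5,"y": 5.3,"z": 0,"ax": 0,"ay": 0,"az": 0,"grip": 6},
  {"x": 27.8,"y": 5.5,"z": 0,"ax": 0,"ay": 0,"az": 0,"grip": 6},
  {"x": 27.8,"y": 5.5,"z": 0,"ax": 0,"ay": 0,"az": 0,"grip": 6},
  {"x": 27.8,"y": 5.5,"z": 0,"ax": 0,"ay": 0,"az": 0,"grip": 6},
])

```text
t: 47.9
tool_pos: [0.52, 0.2117, 0.2379]
eef_rot: [-2.316, -2.123, 0.003]
force: [0.4, -0.8, -4.6]
opening: 0.0669
```

Emit:
drive_tool([
  {"x": 0,"y": 0,"z": 2,"ax": 0,"ay": 0,"az": 0,"grip": 6},
  {"x": 0,"y": 0,"z": 4,"ax": 0,"ay": 0,"az": 0,"grip": 6},
  {"x": 0,"y": 0,"z": 4,"ax": 0,"ay": 0,"az": 0,"grip": 6},
  {"x": 0,"y": 0,"z": 4,"ax": 0,"ay": 0,"az": 0,"grip": 6},
])

```text
t: 48.3
tool_pos: [0.5205, 0.2113, 0.1994]
eef_rot: [2.316, 2.122, -0.001]
force: [-0.3, -0.1, -4.2]
opening: 0.067
```

```bash
python3 - <<'E'
from h import *
st(); go([.520,.2125,.1135],85)
E
```

```text
t 48.3 p [0.5205 0.2113 0.1994] yaw 84.98 zz [ 0.    -0.001 -1.   ] F [-0.3 -0.1 -4.2] open 0.067 q [ 0.66  0.29  0.07  0.   -1.36 -2.32]
go [0.52   0.2125 0.1135] yaw 85 -> xyz cm [ 0.13 -0.06  8.59] axyz [ 0.  0. -0.]
```

Emit:
drive_tool([
  {"x": 0.1,"y": 0,"z": 2,"ax": 0,"ay": 0,"az": 0,"grip": 6},
  {"x": 0.1,"y": 0,"z": 4,"ax": 0,"ay": 0,"az": 0,"grip": 6},
  {"x": 0.1,"y": 0,"z": 6,"ax": 0,"ay": 0,"az": 0,"grip": 6},
  {"x": 0.1,"y": 0,"z": 7.5,"ax": 0,"ay": 0,"az": 0,"grip": 6},
  {"x": 0.1,"y": 0,"z": 8.1,"ax": 0,"ay": 0,"az": 0,"grip": 6},
  {"x": 0.1,"y": 0,"z": 8.3,"ax": 0,"ay": 0,"az": 0,"grip": 6},
  {"x": 0.1,"y": 0,"z": 8.3,"ax": 0,"ay": 0,"az": 0,"grip": 6},
  {"x": 0.1,"y": 0,"z": 8.3,"ax": 0,"ay": 0,"az": 0,"grip": 6},
])

```text
t: 49.1
tool_pos: [0.5213, 0.2136, 0.1171]
eef_rot: [2.315, 2.123, 0.003]
force: [-0.1, -0.2, -5.3]
opening: 0.0669
```

Emit:
drive_tool([
  {"x": 0,"y": 0,"z": 0.15,"ax": 0,"ay": 0,"az": 0,"grip": 6},
  {"x": 0,"y": 0,"z": 0.3,"ax": 0,"ay": 0,"az": 0,"grip": 6},
  {"x": 0,"y": 0,"z": 0.3,"ax": 0,"ay": 0,"az": 0,"grip": 6},
])

```text
t: 49.4
tool_pos: [0.521, 0.2134, 0.1136]
eef_rot: [2.315, 2.123, 0.002]
force: [-0.1, -1.3, -0.7]
opening: 0.0671
```

Contact is beginning. One more millimetre, then release.

Emit:
drive_tool([
  {"x": 0,"y": 0,"z": 0.1,"ax": 0,"ay": 0,"az": 0,"grip": 6},
  {"x": 0,"y": 0,"z": 0.1,"ax": 0,"ay": 0,"az": 0,"grip": 6},
  {"x": 0,"y": 0,"z": 0.05,"ax": 0,"ay": 0,"az": 0,"grip": 8.5},
  {"x": 0,"y": 0,"z": 0.05,"ax": 0,"ay": 0,"az": 0,"grip": 8.5},
  {"x": 0,"y": 0,"z": 0,"ax": 0,"ay": 0,"az": 0,"grip": 8.5},
  {"x": 0,"y": 0,"z": 0,"ax": 0,"ay": 0,"az": 0,"grip": 8.5},
  {"x": 0,"y": 0,"z": 0,"ax": 0,"ay": 0,"az": 0,"grip": 8.5},
  {"x": 0,"y": 0,"z": -2,"ax": 0,"ay": 0,"az": 0,"grip": 8.5},
  {"x": 0,"y": 0,"z": -5,"ax": 0,"ay": 0,"az": 0,"grip": 8.5},
  {"x": 0,"y": 0,"z": -8,"ax": 0,"ay": 0,"az": 0,"grip": 8.5},
  {"x": 0,"y": 0,"z": -11,"ax": 0,"ay": 0,"az": 0,"grip": 8.5},
  {"x": 0,"y": 0,"z": -13,"ax": 0,"ay": 0,"az": 0,"grip": 8.5},
])

```text
t: 50.6
tool_pos: [0.5211, 0.2134, 0.2453]
eef_rot: [2.315, 2.122, 0.004]
force: [0.4, 0.3, 0.6]
opening: 0.0847
```

```bash
python3 - <<'E'
from h import *
st(); go([.226,.501,.23],85)
E
```

```text
t 50.6 p [0.5211 0.2134 0.2453] yaw 85.02 zz [ 0.003  0.001 -1.   ] F [0.4 0.3 0.6] open 0.0847 q [ 0.67  0.28  0.17  0.   -1.46 -2.32]
go [0.226 0.501 0.23 ] yaw 85 -> xyz cm [ 26.09 -31.9    1.48] axyz [ 0.1 -0.1  0. ]
```

Emit:
drive_tool([
  {"x": 2,"y": -2.4,"z": 0,"ax": 0,"ay": 0,"az": -4,"grip": 8.5},
  {"x": 4.5,"y": -5.5,"z": 0,"ax": 0,"ay": 0,"az": -10,"grip": 8.5},
  {"x": 7.5,"y": -9.2,"z": 0,"ax": 0,"ay": 0,"az": -16,"grip": 8.5},
  {"x": 10.5,"y": -12.8,"z": 0,"ax": 0,"ay": 0,"az": -22,"grip": 8.5},
  {"x": 13.5,"y": -16.5,"z": 0,"ax": 0,"ay": 0,"az": -28,"grip": 8.5},
  {"x": 16.5,"y": -20.2,"z": 0,"ax": 0,"ay": 0,"az": -34,"grip": 8.5},
  {"x": 19.5,"y": -23.8,"z": 0,"ax": 0,"ay": 0,"az": -40,"grip": 8.5},
  {"x": 22.5,"y": -27.5,"z": 0,"ax": 0,"ay": 0,"az": -40,"grip": 8.5},
  {"x": 24,"y": -29.4,"z": 0,"ax": 0,"ay": 0,"az": -40,"grip": 8.5},
  {"x": 24,"y": -29.4,"z": 0,"ax": 0,"ay": 0,"az": -40,"grip": 8.5},
])

```text
t: 51.6
tool_pos: [0.2461, 0.4797, 0.2421]
eef_rot: [-1.445, -2.789, 0.001]
force: [1.1, -1.0, -0.2]
opening: 0.0848
```

```bash
python3 bay.py top t17; python3 - <<'E'
from h import *
def meas(c,n):
    P=cloud(c); hsv=cv2.cvtColor(c['pixels'],cv2.COLOR_BGR2HSV); H,S,V=[hsv[...,i].astype(int) for i in range(3)]
    X,Y,Z=P[...,0],P[...,1],P[...,2]; near=(abs(X-.575)<.16)&(abs(Y-.152)<.14)
    def big(m): 
        k,l,s,ce=cv2.connectedComponentsWithStats(m.astype(np.uint8)); i=1+s[1:,4].argmax(); return l==i,ce[i]
    mm,ce=big(near&(Z>.1525)&(Z<.168)&(V>150)); p=P[mm]
    print(n,'lid',np.round(cv2.minEnclosingCircle((p[:,:2]*1000).astype(np.float32))[0],1),p.mean(0).round(4),ce.round(1))
    mm,ce=big(near&(H>18)&(H<34)&(S>170)&(Z>.02)&(Z<.085)&(X>.58)); p=P[mm]; r=cv2.minAreaRect((p[:,:2]*1000).astype(np.float32))
    print(n,'tape',np.round(r[0],1),np.round(r[1],1),round(r[2],1),p.mean(0).round(4),ce.round(1))
    mm,ce=big(near&(Z>.095)&(Z<.12)&(Y<.12)); p=P[mm]; r=cv2.minAreaRect((p[:,:2]*1000).astype(np.float32)); print(n,'grip',np.round(r[0],1),np.round(r[1],1))
for n in ('top','side'):
    meas(dict(np.load(n+'0.npz')),n+' before'); c=cam(n); meas(c,n+' after '); cv2.imwrite(f'pics/{n}18.png',c['pixels'])
st()
E
```

```text
t 51.6 p [0.2461 0.4797 0.2421] yaw 125.24 zz [-0.001 -0.001 -1.   ] F [ 1.1 -1.  -0.2] open 0.0848 q [ 1.39  0.23  0.1  -0.   -1.44 -2.34]
fetched [ 570.8 -100. ] [ 63.4 106.1] 83.9 tray frame 0.0015 0.0449 z [0.0075 0.0202 0.0229]
twin [ 555.4 -191.5] [ 64.5 107.5] 81.5 tray frame -0.0026 -0.0478 z [0.0068 0.0199 0.0231]
rim ((563.6026611328125, -144.52957153320312), (183.68580627441406, 143.53001403808594), 83.65242004394531)
top before lid [519.7 212.1] [0.5188 0.2117 0.1592] [218.1 230.1]
top before tape [633.6 194.9] [59.6 35.3] 10.5 [0.6279 0.192  0.0603] [237.5 190.9]
top before grip [569.8  86.4] [ 10.4 109.9]
top after  lid [520.4 213.4] [0.5194 0.2122 0.1591] [217.9 229.8]
top after  tape [634.2 196.7] [60.6 35.9] 11.1 [0.6284 0.1938 0.0599] [236.8 190.8]
top after  grip [567.9  77.3] [ 10.3 107. ]
side before lid [518.8 213.9] [0.5205 0.2179 0.1582] [350.4 225.3]
side before tape [635.5 219.3] [66.1 77.6] 12.1 [0.637  0.2056 0.0553] [285.3 268.5]
side before grip [572.5  89. ] [ 12.6 106.9]
side after  lid [521.  214.1] [0.5211 0.2179 0.1582] [350.  225.3]
side after  tape [634.7 218.3] [65.8 72.1] 15.9 [0.6366 0.207  0.0555] [285.5 268.9]
side after  grip [572.1  79.6] [ 14.  107.4]
t 51.75 p [0.2487 0.4776 0.2427] yaw 125.02 zz [ 0. -0. -1.] F [ 1.  -1.1  0.2] open 0.0854 q [ 1.38  0.23  0.1   0.   -1.44 -2.34]
```

View pics/top18.png

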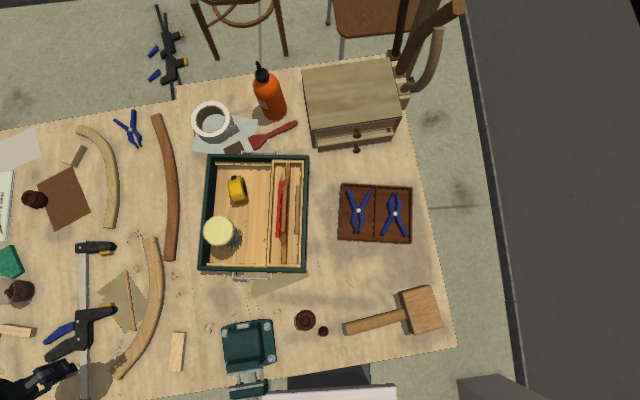

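View pics/side18.png

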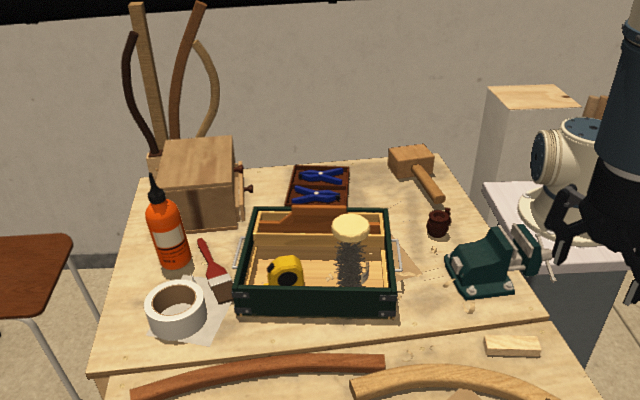

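Both views show everything in its place: both clamps in the tray at (358,212) and (395,213), the jar lid at (218,230), the tape at (237,191), the till home and the arm clear. I'm handing in.

```bash
python3 -c "
from cell import job
print(job.hand_in())"
```

```text
the job is handed in; nothing more can be done
None
```

The job is done and handed in at about 52 s of the 136 s allowed. I stood the jar and tape out on the bench, slid the till across and laid the second clamp in the empty bay. Then I slid the till home and put the tape and jar back upright.

Last checks, from the top and side cameras:
- **Clamp:** it lies flat, about 1.5 mm (x) and 0.4 mm (y) from the bay's centre.
- **Till:** home within about 1 mm; it travelled 150 mm back and its grip board was found at the home position.
- **Jar and tape:** both upright. The jar is within about 2 mm of where it stood by both views. The tape is within 2 mm by the top view and about 1.5 mm by the side view.
- **Twin clamp:** never touched. Its measured position differed by 3 mm between two views, which I put down to viewing angle.

Two things did not go as planned. The first move call was refused because it needed all seven keys in each row, and the blue colour mask had to be loosened once to see the clamp. Neither moved anything. No check failed at the end.

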